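# Move the pedestal optics from the storage tray to the beam rail, in beam order

### The job

Move the four pedestal optics out of the row in the grey storage tray and onto the four carriers of the beam rail, one on each, so that the light coming from the white lamp at one end of the rail meets first the square filter, then the lens, then the pinhole and last the white screen. Keep the optics upright, set them down gently, and leave each standing fully down in its carrier's cup with its flat face square across the rail.

Things in the scene. Friction and masses are not known exactly. Their poses are not given: they have to be found in the camera images.
- filter_head (a point): Square filter: a grey frame 42 x 42 mm, 10 mm thick, round a dark glass window, on a steel pedestal: foot 32 mm diameter, post 12.6 mm. 109 mm tall. Loose, 0.13 kg. Point: centre of the head, over the foot's middle, 88 mm above its underside; z up, x the optical axis (through the thin side; front and back alike), y across the head. It can be held from above by the head's two side edges (across y).
- lens_head (a point): Lens: a black ring 36 mm across, 12 mm thick, round a clear lens, on a steel pedestal: foot 32 mm diameter, post 12.6 mm. 106 mm tall. Loose, 0.13 kg. Point: centre of the head, over the foot's middle, 88 mm above its underside; z up, x the optical axis (through the thin side; front and back alike), y across the head. It can be held from above by the head's two side edges (across y).
- pinhole_head (a point): Pinhole: a closed brass disc 38 mm across, 10 mm thick, with a small black insert in its middle, on a steel pedestal: foot 32 mm diameter, post 12.6 mm. 107 mm tall. Loose, 0.13 kg. Point: centre of the head, over the foot's middle, 88 mm above its underside; z up, x the optical axis (through the thin side; front and back alike), y across the head. It can be held from above by the head's two side edges (across y).
- screen_head (a point): Screen: a plain white plate 54 mm wide, 46 mm high, 8 mm thick, on a steel pedestal: foot 32 mm diameter, post 12.6 mm. 111 mm tall. Loose, 0.13 kg. Point: centre of the head, over the foot's middle, 88 mm above its underside; z up, x the optical axis (through the thin side; front and back alike), y across the head. It can be held from above by the head's two side edges (across y).
- carrier_1: Carrier 1 of a row of four, 50 mm apart on the beam rail; the lamp stands next to 1 or next to 4. Fixed: a black block with an aluminium cup, floor 38 mm diameter, wall flared to 44 mm at the rim 7.5 mm above the floor. Origin: centre of the cup's floor, 25 mm above the table; x along the rail from carrier 1 to 4, z up. An optic fully down has its head centre 88 mm above.
- carrier_2: Carrier 2 of a row of four, 50 mm apart on the beam rail; the lamp stands next to 1 or next to 4. Fixed: a black block with an aluminium cup, floor 38 mm diameter, wall flared to 44 mm at the rim 7.5 mm above the floor. Origin: centre of the cup's floor, 25 mm above the table; x along the rail from carrier 1 to 4, z up. An optic fully down has its head centre 88 mm above.
- carrier_3: Carrier 3 of a row of four, 50 mm apart on the beam rail; the lamp stands next to 1 or next to 4. Fixed: a black block with an aluminium cup, floor 38 mm diameter, wall flared to 44 mm at the rim 7.5 mm above the floor. Origin: centre of the cup's floor, 25 mm above the table; x along the rail from carrier 1 to 4, z up. An optic fully down has its head centre 88 mm above.
- carrier_4: Carrier 4 of a row of four, 50 mm apart on the beam rail; the lamp stands next to 1 or next to 4. Fixed: a black block with an aluminium cup, floor 38 mm diameter, wall flared to 44 mm at the rim 7.5 mm above the floor. Origin: centre of the cup's floor, 25 mm above the table; x along the rail from carrier 1 to 4, z up. An optic fully down has its head centre 88 mm above.
- lamp: White round lamp house, 45 mm diameter, 140 mm tall, with a light port on both sides, fixed on one end of the beam rail (which end varies), 51 mm beyond the outermost carrier; a black finned beam stop, 134 mm tall, stands at the other end. Origin: on the table under its middle; z up, x along the rail.
- tray: Grey storage tray, fixed, 206 x 60 mm, 16 mm high: four compartments in a row along its x, 50 mm apart, inner floor 4 mm above the table. Origin: on the table under its middle. The optics stand in it in an order that varies, their optical axes roughly along the row.
Things that resemble listed ones, but are neither listed nor needed, are in the scene too. What is shaped like the part that bears lens_head but pink or purple is not meant.

How it is judged (in metres and radians):
At the end, for the whole second after the job is handed in: Counted from the lamp the carriers hold filter, lens, pinhole, screen; each within 8 mm of its cup's middle, its foot down on the floor of the cup (within 3.5 mm), upright within 4 degrees, its optical axis along the rail within 15 degrees (either way round), released and at rest (((horizontal distance between lamp and carrier_1 below 0.08 m and horizontal distance between filter_head and carrier_1 below 0.008 m and z of filter_head in the frame of carrier_1 between 0.083 and 0.0915 m and angle between each of filter_head, lens_head, pinhole_head, screen_head's own z axis and vertical below 0.07 rad and angle between the x axis of filter_head and the x axis of carrier_1, either way round below 0.26 rad and horizontal distance between lens_head and carrier_2 below 0.008 m and z of lens_head in the frame of carrier_2 between 0.083 and 0.0915 m and angle between the x axis of lens_head and the x axis of carrier_2, either way round below 0.26 rad and horizontal distance between pinhole_head and carrier_3 below 0.008 m and z of pinhole_head in the frame of carrier_3 between 0.083 and 0.0915 m and angle between the x axis of pinhole_head and the x axis of carrier_3, either way round below 0.26 rad and horizontal distance between screen_head and carrier_4 below 0.008 m and z of screen_head in the frame of carrier_4 between 0.083 and 0.0915 m and angle between the x axis of screen_head and the x axis of carrier_4, either way round below 0.26 rad) or (horizontal distance between lamp and carrier_4 below 0.08 m and horizontal distance between filter_head and carrier_4 below 0.008 m and z of filter_head in the frame of carrier_4 between 0.083 and 0.0915 m and angle between each of filter_head, lens_head, pinhole_head, screen_head's own z axis and vertical below 0.07 rad and angle between the x axis of filter_head and the x axis of carrier_4, either way round below 0.26 rad and horizontal distance between lens_head and carrier_3 below 0.008 m and z of lens_head in the frame of carrier_3 between 0.083 and 0.0915 m and angle between the x axis of lens_head and the x axis of carrier_3, either way round below 0.26 rad and horizontal distance between pinhole_head and carrier_2 below 0.008 m and z of pinhole_head in the frame of carrier_2 between 0.083 and 0.0915 m and angle between the x axis of pinhole_head and the x axis of carrier_2, either way round below 0.26 rad and horizontal distance between screen_head and carrier_1 below 0.008 m and z of screen_head in the frame of carrier_1 between 0.083 and 0.0915 m and angle between the x axis of screen_head and the x axis of carrier_1, either way round below 0.26 rad)) and linear speed of each of filter, lens, pinhole, screen below 0.02 m/s); the robot touches nothing.
It fails at once if an optic is tipped over (angle between any of filter_head, lens_head, pinhole_head, screen_head's own z axis and vertical above 0.6 rad).
It fails at once if an optic is dropped or rammed into a cup (faster than 0.5 m/s within the last 20 mm above its seat) ((horizontal distance between filter_head and carrier_1 below 0.025 m and z of filter_head in the frame of carrier_1 below 0.108 m and linear speed of filter above 0.5 m/s) or (horizontal distance between filter_head and carrier_2 below 0.025 m and z of filter_head in the frame of carrier_2 below 0.108 m and linear speed of filter above 0.5 m/s) or (horizontal distance between filter_head and carrier_3 below 0.025 m and z of filter_head in the frame of carrier_3 below 0.108 m and linear speed of filter above 0.5 m/s) or (horizontal distance between filter_head and carrier_4 below 0.025 m and z of filter_head in the frame of carrier_4 below 0.108 m and linear speed of filter above 0.5 m/s) or (horizontal distance between lens_head and carrier_1 below 0.025 m and z of lens_head in the frame of carrier_1 below 0.108 m and linear speed of lens above 0.5 m/s) or (horizontal distance between lens_head and carrier_2 below 0.025 m and z of lens_head in the frame of carrier_2 below 0.108 m and linear speed of lens above 0.5 m/s) or (horizontal distance between lens_head and carrier_3 below 0.025 m and z of lens_head in the frame of carrier_3 below 0.108 m and linear speed of lens above 0.5 m/s) or (horizontal distance between lens_head and carrier_4 below 0.025 m and z of lens_head in the frame of carrier_4 below 0.108 m and linear speed of lens above 0.5 m/s) or (horizontal distance between pinhole_head and carrier_1 below 0.025 m and z of pinhole_head in the frame of carrier_1 below 0.108 m and linear speed of pinhole above 0.5 m/s) or (horizontal distance between pinhole_head and carrier_2 below 0.025 m and z of pinhole_head in the frame of carrier_2 below 0.108 m and linear speed of pinhole above 0.5 m/s) or (horizontal distance between pinhole_head and carrier_3 below 0.025 m and z of pinhole_head in the frame of carrier_3 below 0.108 m and linear speed of pinhole above 0.5 m/s) or (horizontal distance between pinhole_head and carrier_4 below 0.025 m and z of pinhole_head in the frame of carrier_4 below 0.108 m and linear speed of pinhole above 0.5 m/s) or (horizontal distance between screen_head and carrier_1 below 0.025 m and z of screen_head in the frame of carrier_1 below 0.108 m and linear speed of screen above 0.5 m/s) or (horizontal distance between screen_head and carrier_2 below 0.025 m and z of screen_head in the frame of carrier_2 below 0.108 m and linear speed of screen above 0.5 m/s) or (horizontal distance between screen_head and carrier_3 below 0.025 m and z of screen_head in the frame of carrier_3 below 0.108 m and linear speed of screen above 0.5 m/s) or (horizontal distance between screen_head and carrier_4 below 0.025 m and z of screen_head in the frame of carrier_4 below 0.108 m and linear speed of screen above 0.5 m/s)).
It also fails if it takes over 96 s, if anything falls off the work surface, if the arm or the gripper's body presses on something with over 40 N, if the wrist force passes 120 N, or if a joint passes its speed limit or range.

### The arm

A 6-joint arm with a two-finger parallel gripper is mounted at the origin on a cart in front of the work surface, level with it; the furniture and walls round the work are solid. World frame = base frame: x ahead of the robot, y to its left, z up, the work surface at z = 0. Lengths are in mm, angles in rad, forces in N, time in s.
With the tool pointing down it reaches from about 275 to 750 mm from the base axis. Payload 10.2 kg.
Tool frame: the origin (TCP) lies at the very end of the fingers, on their centre line; the grasp point (between the pads) lies behind it (ctrl.grasp_offset is the z of the grasp point in the tool frame, in mm); z points along the fingers, y is the direction in which the jaws open and shut (so a half turn about z gives the same grasp; the last joint's range is limited). The gripper opens to 85 mm and grips with 20 to 120 N. Pads are 22 mm wide; open, the fingers measure 114 mm over their backs; the gripper's body (76 mm by 85 mm) begins 54 mm behind the grasp point. The pads swing forward as they close: fully open they stand 13 mm farther back than shut.
Start: joints at [1.116, 0.313, 1.498, -0, 1.331, -0.223], TCP at [120.621, 510.962, 231.294] pointing down, gripper open.
Joint ranges: [-2.94, 2.94], [-0.97, 2.17], [0.19, 2.56], [-1.23, 4.37], [0.02, 3.11], [-2.88, 2.88]. Speed limits (rad/s): [2.39, 2.39, 3.01, 3.14, 3.14, 3.14].

### API

Orientations are given as a unit quaternion [w, x, y, z].
In Python, from rig import ctrl, capture, job gives the robot as it stands. The module is installed in compiled form; this text tells all that it offers.
- The arm moves only by the tool move_arm, never from a script. Its argument "series" is a list of rows, each a list of 7 numbers: the turn, a rotation vector about the tool's x, y, z in rad, then the shift along the tool's x, y, z in cm, then the opening, from 0 (shut) to 1 (fully open). A call has 1 to 5 rows; each row is the pose to reach, as a shift and turn from the pose measured when the call began, along the tool's axes at that moment; what a row does not reach only later rows make up. A row lasts 1/12 s, in which the tool goes at most 41.7 mm and 7.16 degrees, less where a joint would pass 70% of its speed; a pose out of reach is approached as far as the arm can. A call with a gripper value outside its range is refused whole. The fingers move at their own pace and stop on an object; "grip_force" is the grip in N (left out, the last holds). Time passes only in rows, so rows that repeat a pose let the fingers close. It gives the time, the measured TCP pose, the force and the opening at its end, in the units of the state.
- ctrl.sense(): the state, without advancing time (a new reading comes with each control period).
- capture(name): name is "side" or "top" or "wrist"; returns a dict with "frame" (420x560x3 uint8, red, green, blue), "mtx" (3x3 intrinsics, pixels), "R" (3x3) and "t" (3): a world point X has camera coordinates R X + t. Camera axes: x right, y down, z forward; pixel columns grow to the right and rows downward; lengths in mm; the calibration is good to about 2 mm. A picture is of the moment at which its call begins. There is no depth.
- job.finish_job(): hands the job in, once; it reports no verdict.
The state is a dict: "time_s": time; "joints": joint angles; "dq": joint speeds; "tau": joint torques, N m; "eef_pos": TCP position; "ee_rot": TCP orientation; "force": force on the tool from outside, world axes, zero at the start; "wrist_torque": the same for the moment, N m; "grip_width": opening from 0.0 (shut) to 1.0 (fully open).
Only numpy, scipy, OpenCV 4.12 (cv2) and the standard library are available. Lean on these libraries where they do the work, as an engineer would, in place of code of your own. Each camera call takes 0.05 s, during which the arm holds its last target.

## Working session

There is one attempt and no reset: what is moved stays moved. The work goes in short steps, Python scripts to look and compute and a tool call to move; the robot and the scene stay as the last step left them, time stands still between calls to the robot, and variables do not carry over. Pictures are saved under pics/ and viewed, and the job is handed in when it is done.

Besides the shell and the picture viewer there is one more tool, called after "Emit:" by a JSON object that holds its "name" and its "arguments". move_arm: Moves the arm, as the interface text tells. Its arguments: {"type":"object","properties":{"series":{"type":"array","items":{"type":"array","items":{"type":"number"}}},"grip_force":{"type":"number"}},"required":["series"]}

```bash
mkdir -p pics; python3 - <<'E'
from rig import ctrl,capture,job
import cv2,numpy as np
s=ctrl.sense();print(s,ctrl.grasp_offset)
for n in ["side","top","wrist"]:
    c=capture(n);cv2.imwrite(f"pics/{n}0.png",c["frame"][:,:,::-1]);print(n,c["mtx"].tolist(),c["R"].tolist(),c["t"])
E
```

```text
{'time_s': 0.0, 'joints': array([ 1.11561074e+00,  3.13478187e-01,  1.49844514e+00,  1.33780799e-06,
        1.33099858e+00, -2.23414250e-01]), 'dq': array([ 0.00017394, -0.00047306, -0.00282273, -0.0006206 ,  0.00029362,
        0.00054916]), 'tau': array([ 1.96309537e-05, -4.12260854e+01, -2.59750772e+01, -6.38186020e-05,
        3.99119861e-03, -1.07231114e-05]), 'eef_pos': array([120.49559639, 510.71925275, 230.71762226]), 'ee_rot': array([-2.21817353e-04,  1.15626595e-01,  9.93292529e-01, -6.26515935e-04]), 'force': array([-0.23876023,  0.28276225,  0.12914357]), 'wrist_torque': array([ 0.02376741, -0.06075977,  0.0130925 ]), 'grip_width': 0.9981853696204909} -18.700000000000003
side [[385.75437637404264, 0.0, 279.960513820635], [0.0, 385.75437637404264, 210.49546727752914], [0.0, 0.0, 1.0]] [[0.6125462131389932, -0.7904210406173089, 0.0046599697992921974], [-0.570762918646325, -0.4463826428409841, -0.6891822885627774], [0.5468243113353761, 0.4194962630581463, -0.7245730175854206]] [-626.80138327  210.55644967  770.53394053]
top [[464.1594508874501, 0.0, 276.37292992949875], [0.0, 464.1594508874501, 208.86426356529427], [0.0, 0.0, 1.0]] [[0.024823618008926424, -0.9996794173186858, -0.004985035438197024], [-0.9969253729726708, -0.02438389466682049, -0.0744662769592966], [0.07432084978152614, 0.006818230727291053, -0.9972110724503118]] [-411.26519009  522.35130044  949.43430465]
wrist [[294.7109434323367, 0.0, 282.1439074623898], [0.0, 294.7109434323367, 208.9126340891183], [0.0, 0.0, 1.0]] [[0.23153629582684532, 0.9728249666938756, -0.0015899345413811928], [0.9365596769517, -0.22246232591967283, 0.2708624836601381], [0.2631480861091583, -0.06420356472557803, -0.9626167394418287]] [-526.12749426  -34.9826389   377.94526455]
```

View pics/side0.png

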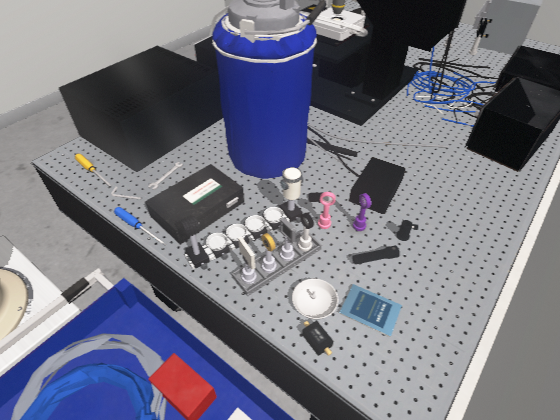

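View pics/top0.png

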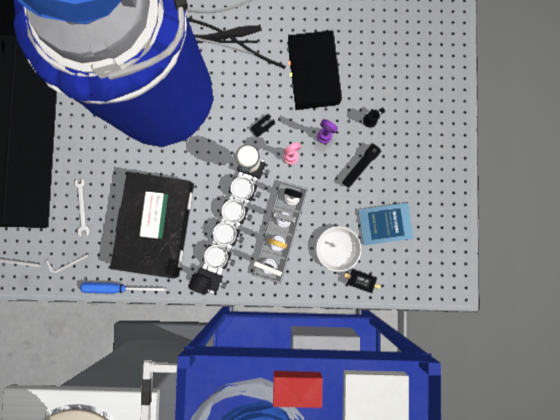

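View pics/wrist0.png

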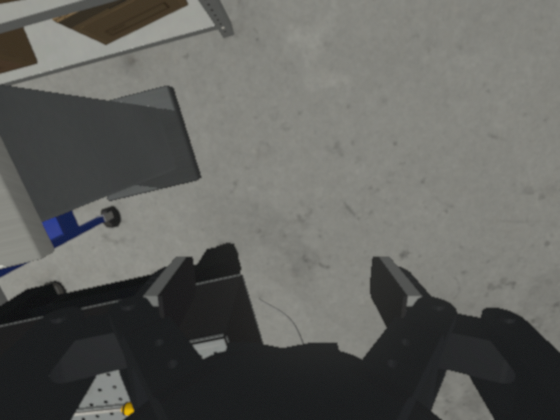

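```bash
cat > h.py <<'E'
from rig import ctrl,capture,job
import cv2,numpy as np
from scipy.spatial.transform import Rotation as Ro
def ray(c,u,v,z):
    R=np.array(c["R"]);C=-R.T@np.array(c["t"]);d=R.T@np.linalg.inv(c["mtx"])@np.array([u,v,1.]);return C+d*(z-C[2])/d[2]
def proj(c,X):
    p=c["R"]@np.array(X,float)+c["t"];p=c["mtx"]@p;return p[:2]/p[2]
def crop(c,x0,y0,x1,y1,k,name):
    f=c["frame"][y0:y1,x0:x1,::-1];cv2.imwrite("pics/"+name,cv2.resize(f,None,fx=k,fy=k,interpolation=cv2.INTER_CUBIC))
E
python3 - <<'E'
from h import *
c=capture("top");crop(c,180,130,340,300,3.5 and 3,"t1.png".replace("t1","t1"))
print("cam",-c["R"].T@c["t"])
for u,v in [(248,157),(241,188),(232,211),(224,234),(215,258),(207,280)]: print(u,v,ray(c,u,v,32))
for u,v in [(305,185),(255,275)]: print(u,v,ray(c,u,v,16))
c=capture("side");crop(c,170,150,330,300,4,"s1.png");print("cam",-c["R"].T@c["t"])
E
```

```text
cam [ 460.39159066 -404.86984866  983.63378622]
248 157 [ 637.7044707  -336.85987684   32.        ]
241 188 [ 572.69435196 -324.31401386   32.        ]
232 211 [ 524.6821233  -307.25729227   32.        ]
224 234 [ 477.06538817 -292.37247529   32.        ]
215 258 [ 427.70940179 -275.62270751   32.        ]
207 280 [ 382.80220817 -260.88712942   32.        ]
305 185 [ 584.16632804 -457.04820916   16.        ]
255 275 [ 394.25367638 -357.45228253   16.        ]
cam [  82.77593607 -724.68436577  706.34075381]
```

View pics/t1.png

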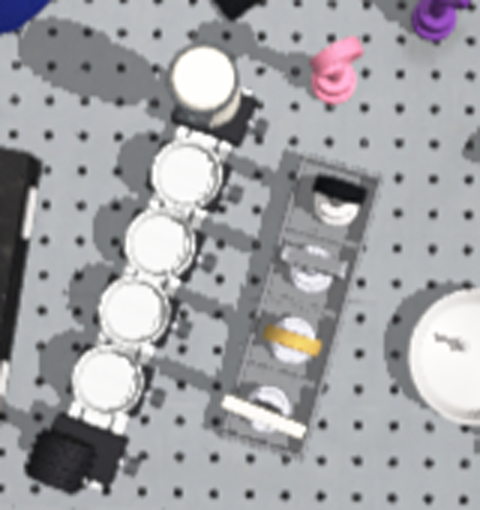

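View pics/s1.png

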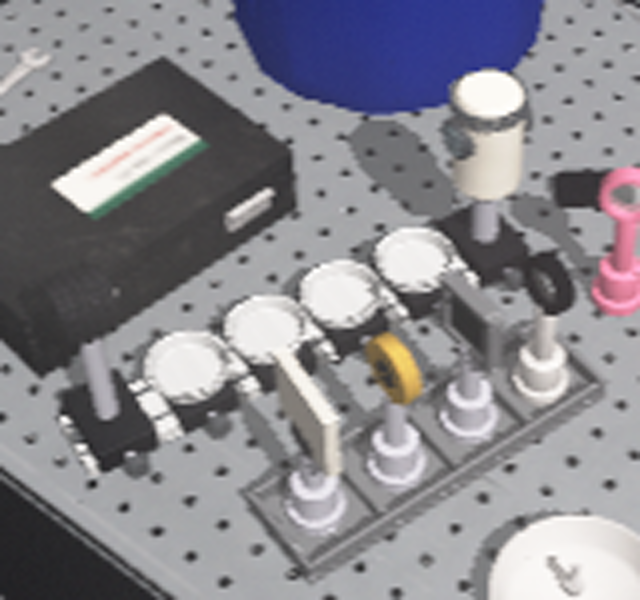

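```bash
python3 - <<'E'
from h import *
c=capture("top");crop(c,245,180,315,282,7,"t2.png")
crop(c,190,135,270,300,4,"t3.png")
c=capture("side");crop(c,225,190,325,290,7,"s2.png")
E
```

```text
(no output)
```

View pics/t2.png

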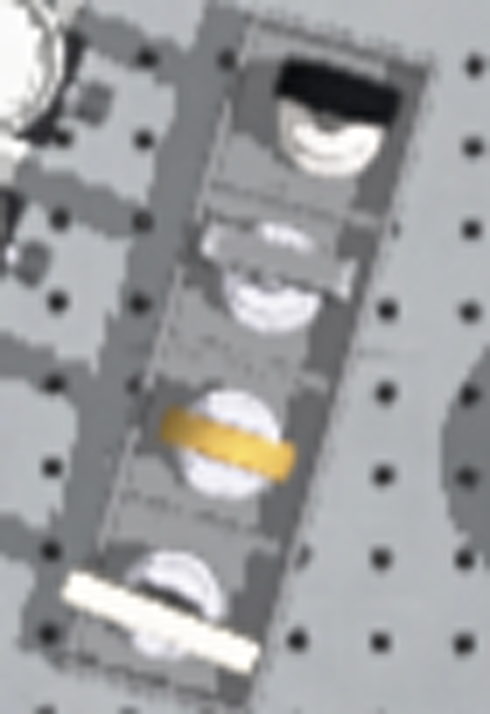

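View pics/t3.png

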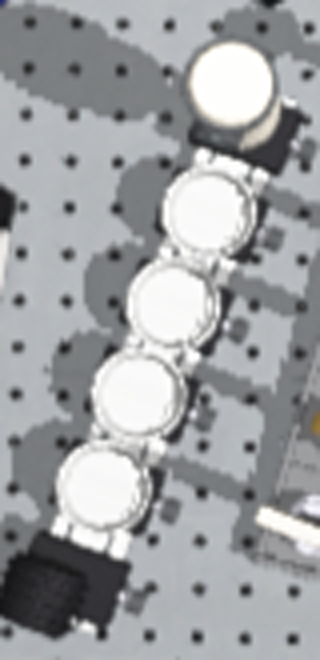

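View pics/s2.png

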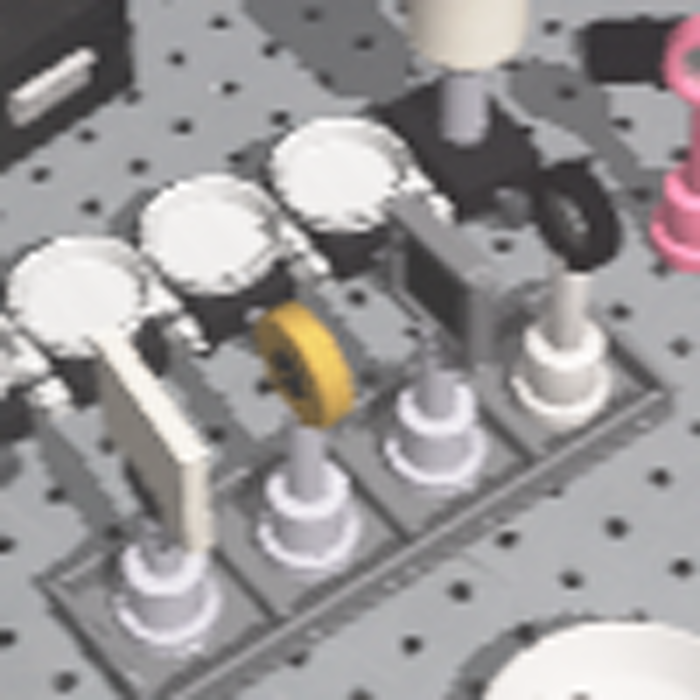

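```bash
python3 - <<'E'
from h import *
c=capture("top");s=capture("side")
f=lambda p,x0,y0,k:((p[0]+.5)/k-.5+x0,(p[1]+.5)/k-.5+y0)
H=dict(lens=((338,92),(282,78),(398,105),108),filt=((279,260),(205,243),(352,282),113),pin=((228,443),(163,427),(293,460),110),scr=((162,622),(65,583),(257,657),115))
side=dict(lens=(578,215),filt=(440,280),pin=(305,365),scr=(150,440))
for n,(m,a,b,z) in H.items():
    P=ray(c,*f(m,245,180,7),z);A=ray(c,*f(a,245,180,7),z);B=ray(c,*f(b,245,180,7),z)
    d=A-B;print(n,P[:2].round(1),"yaw of y axis deg",np.degrees(np.arctan2(d[1],d[0])).round(1),"w",np.linalg.norm(d).round(1),"side pred z92",(ray(s,*f(side[n],225,190,7),92)[:2]).round(1))
fl=dict(A=(208,212),B=(173,305),C=(139,395),D=(103,487));fs=dict(C=(210,230),B=None)
pts=[]
for n,p in fl.items():
    P=ray(c,*f(p,190,135,4),31);pts.append(P[:2]);print(n,P[:2].round(1))
pts=np.array(pts);v=pts[3]-pts[0];print("rail",np.degrees(np.arctan2(v[1],v[0])),np.linalg.norm(v)/3)
for n,p in dict(A=(340,170),B=(210,230),C=(80,292)).items(): print(n,ray(s,*f(p,225,190,7),30)[:2].round(1))
# feet in side view bottom flange z~7
for n,p in dict(lens=(560,378),filt=(435,442),pin=(310,528),scr=(168,602)).items(): print(n,ray(s,*f(p,225,190,7),9)[:2].round(1))
w=capture("wrist");st=ctrl.sense();q=st["ee_rot"];R=Ro.from_quat(np.roll(q,-1)).as_matrix()
print(R.round(3),"cam in tool",R.T@(-w["R"].T@w["t"]-st["eef_pos"]), (w["R"]@R).round(3))
E
```

```text
lens [ 557.1 -429.4] yaw of y axis deg 78.2 w 32.3 side pred z92 [ 559.4 -432.8]
filt [ 510.9 -414.4] yaw of y axis deg 76.5 w 40.8 side pred z92 [ 512.4 -415.2]
pin [ 461.6 -401.9] yaw of y axis deg 77.2 w 36.0 side pred z92 [ 462.1 -403.9]
scr [ 413.7 -385.6] yaw of y axis deg 70.5 w 54.6 side pred z92 [ 413.7 -386.3]
A [ 573.6 -325.5]
B [ 525.1 -308.9]
C [ 478.4 -293. ]
D [ 431.  -276.1]
rail 160.91104481846435 50.30837757650753
A [ 574.3 -327. ]
B [ 525.9 -309.8]
C [ 478.7 -293.9]
lens [ 560.8 -430.2]
filt [ 514.4 -413.6]
pin [ 463.3 -403. ]
scr [ 414.9 -386. ]
[[-0.973  0.23  -0.   ]
 [ 0.23   0.973 -0.   ]
 [ 0.    -0.    -1.   ]] cam in tool [  67.6957504     1.91651466 -141.60776634] [[-0.002  1.     0.001]
 [-0.963 -0.002 -0.271]
 [-0.271 -0.001  0.963]]
```

Scene: the lamp is at the far end (248,157). Lens candidates in the top view are the black ring (293,190), which I choose, and the pink (293,152) and purple (327,130) decoys. The others are the grey filter (284,217), brass pinhole (277,243) and white screen (268,268). The close crop confirms the choice. Moving over the filter first.

Emit:
{"name": "move_arm", "arguments": {"series": [[0,0,0,-59.4,-81,0,1],[0,0,0,-59.4,-81,0,1],[0,0,0,-59.4,-81,0,1],[0,0,0,-59.4,-81,0,1],[0,0,0,-59.4,-81,0,1]], "grip_force": 40}}

```text
time_s: 0.92
eef_pos: [202.0, 317.5, 231.3]
ee_rot: [0.0, 0.115, 0.993, 0.0]
force: [1.6, 0.4, 0.5]
grip_width: 1.004
```

Emit:
{"name": "move_arm", "arguments": {"series": [[0,0,0,-47,-64,0,1],[0,0,0,-47,-64,0,1],[0,0,0,-47,-64,0,1],[0,0,0,-47,-64,0,1],[0,0,0,-47,-64,0,1]]}}

```text
time_s: 1.33
eef_pos: [283.5, 125.6, 231.6]
ee_rot: [0.001, 0.115, 0.993, 0.0]
force: [2.0, 0.2, 0.6]
grip_width: 1.001
```

Emit:
{"name": "move_arm", "arguments": {"series": [[0,0,0,-34.7,-47.2,0,1],[0,0,0,-34.7,-47.2,0,1],[0,0,0,-34.7,-47.2,0,1],[0,0,0,-34.7,-47.2,0,1],[0,0,0,-34.7,-47.2,0,1]]}}

```text
time_s: 1.75
eef_pos: [365.2, -66.6, 231.7]
ee_rot: [0.001, 0.115, 0.993, 0.0]
force: [1.5, 1.2, -0.2]
grip_width: 1.003
```

Emit:
{"name": "move_arm", "arguments": {"series": [[0,0,0,-22.3,-30.4,1,1],[0,0,0,-22.3,-30.4,1,1],[0,0,0,-22.3,-30.4,1,1],[0,0,0,-22.3,-30.4,1,1],[0,0,0,-22.3,-30.4,1,1]]}}

```text
time_s: 2.17
eef_pos: [446.4, -258.3, 226.2]
ee_rot: [0.001, 0.116, 0.993, 0.0]
force: [0.4, -0.0, 0.3]
grip_width: 1.001
```

Emit:
{"name": "move_arm", "arguments": {"series": [[0,0,0,-10,-13.6,1,1],[0,0,0,-10,-13.6,1,1],[0,0,0,-10,-13.6,1,1],[0,0,0,-10,-13.6,1,1],[0,0,0,-10,-13.6,1,1]]}}

```text
time_s: 2.58
eef_pos: [512.8, -418.6, 213.0]
ee_rot: [0.0, 0.117, 0.993, 0.001]
force: [-0.8, 0.2, -0.8]
grip_width: 0.998
```

```bash
cat >> h.py <<'E'
def go(x,y,z,yaw):
    "tool y axis at yaw deg -> row (rad, cm)"
    st=ctrl.sense();R=Ro.from_quat(np.roll(st["ee_rot"],-1))
    a=np.radians(yaw);yv=np.array([np.cos(a),np.sin(a),0]);zv=np.array([0,0,-1.]);T=np.column_stack([np.cross(yv,zv),yv,zv])
    r=(R.inv()*Ro.from_matrix(T)).as_rotvec();d=R.inv().apply(np.array([x,y,z])-st["eef_pos"])/10
    print("row",r.round(3),d.round(2),"at",st["eef_pos"].round(1),st["time_s"],"F",st["force"].round(1),"gw",round(st["grip_width"],3))
E
python3 - <<'E'
from h import *
go(512,-414.5,200,76.5);go(512,-414.5,70,76.5)
c=capture("wrist");cv2.imwrite("pics/w1.png",c["frame"][:,:,::-1])
for p in [(512,-414.5,92),(559,-431,92),(462.5,-402.5,92),(414,-386,92)]:print(proj(c,p).round(0))
E
```

```text
row [0.001 0.001 0.   ] [0.17 0.38 1.3 ] at [ 512.8 -418.6  213. ] 2.5833 F [-0.8  0.2 -0.8] gw 0.998
row [0.001 0.001 0.   ] [ 0.18  0.37 14.3 ] at [ 512.8 -418.6  213. ] 2.5833 F [-0.8  0.2 -0.8] gw 0.998
[284. 200.]
[279. 250.]
[285. 144.]
[290.  80.]
```

View pics/w1.png

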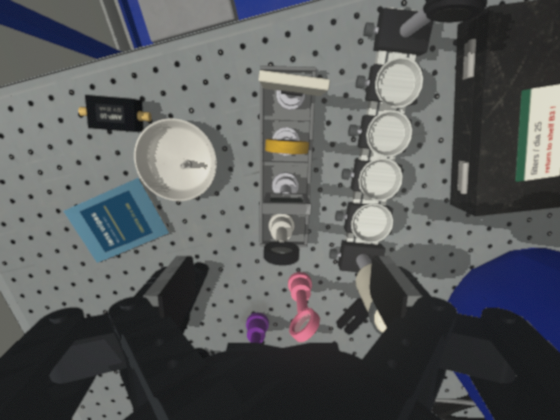

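Wrist view: screen (292,80), pinhole (287,146), filter (287,198), lens (281,250). These agree with the predictions to about 3 px. Descending on the filter.

Emit:
{"name": "move_arm", "arguments": {"series": [[0,0,0,0.2,0.5,3,1],[0,0,0,0.2,0.5,6,1],[0,0,0,0.2,0.5,9,1],[0,0,0,0.2,0.5,12,1],[0,0,0,0.2,0.5,14.2,1]]}}

```text
time_s: 3.05
eef_pos: [511.2, -409.4, 69.6]
ee_rot: [-0.0, 0.117, 0.993, 0.002]
force: [-0.1, -0.1, -0.0]
grip_width: 0.999
```

```bash
python3 - <<'E'
from h import *
go(512,-414,70,76.5)
c=capture("side");crop(c,200,150,340,290,5,"s3.png")
E
```

```text
row [ 0.003 -0.001  0.002] [-0.18 -0.43 -0.04] at [ 511.2 -409.4   69.6] 3.05 F [-0.1 -0.1 -0. ] gw 0.999
```

View pics/s3.png

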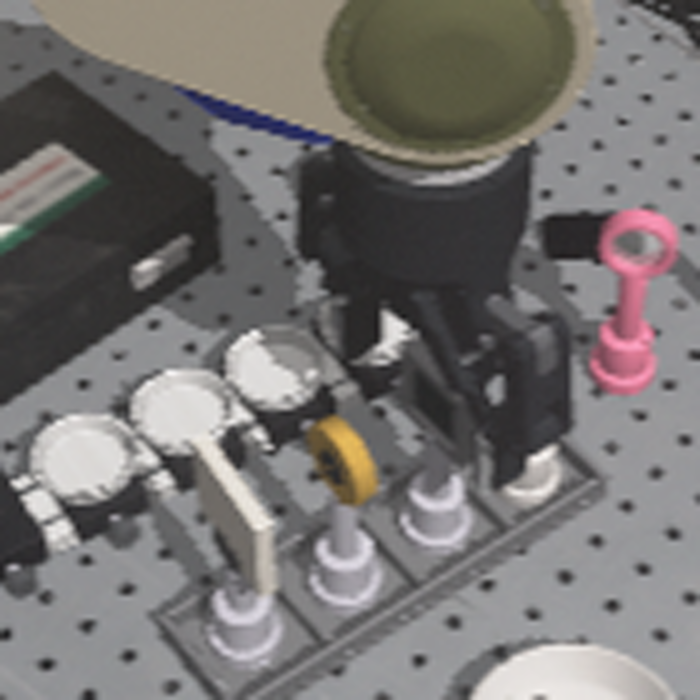

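Fingers straddle the filter at crop (440,390). The tool is about 4 mm off in y, so I correct that while closing.

Emit:
{"name": "move_arm", "arguments": {"series": [[0,0,0,-0.2,-0.4,0,1],[0,0,0,-0.2,-0.4,0,0.3],[0,0,0,-0.2,-0.4,0,0.3],[0,0,0,-0.2,-0.4,0,0.3],[0,0,0,-0.2,-0.4,0,0.3]]}}

```text
time_s: 3.52
eef_pos: [511.5, -413.1, 67.3]
ee_rot: [-0.002, 0.117, 0.993, 0.003]
force: [-1.4, 0.9, 2.8]
grip_width: 0.488
```

Emit:
{"name": "move_arm", "arguments": {"series": [[0,0,0,0,0,0,0],[0,0,0,0,0,0,0],[0,0,0,0,0,0,0],[0,0,0,0,0,0,0]]}}

```text
time_s: 3.85
eef_pos: [511.5, -413.1, 67.3]
ee_rot: [-0.002, 0.117, 0.993, 0.003]
force: [-0.2, -0.2, -0.3]
grip_width: 0.488
```

Emit:
{"name": "move_arm", "arguments": {"series": [[0,0,0,0,0,0,0],[0,0,0,0,0,-2,0],[0,0,0,0,0,-5,0],[0,0,0,0,0,-8.5,0],[0,0,0,0,0,-12,0]]}}

```text
time_s: 4.27
eef_pos: [511.5, -413.4, 188.3]
ee_rot: [-0.002, 0.117, 0.993, 0.003]
force: [0.8, -0.8, -1.3]
grip_width: 0.485
```

```bash
python3 - <<'E'
from h import *
go(574,-326,210,70.9)
c=capture("side");crop(c,180,80,360,260,4,"s4.png")
c=capture("wrist");cv2.imwrite("pics/w2.png",c["frame"][:,:,::-1])
E
```

```text
row [ 0.006 -0.006  0.1  ] [-4.04  9.96 -2.14] at [ 511.5 -413.4  188.3] 4.2667 F [ 0.8 -0.8 -1.3] gw 0.485
```

View pics/s4.png

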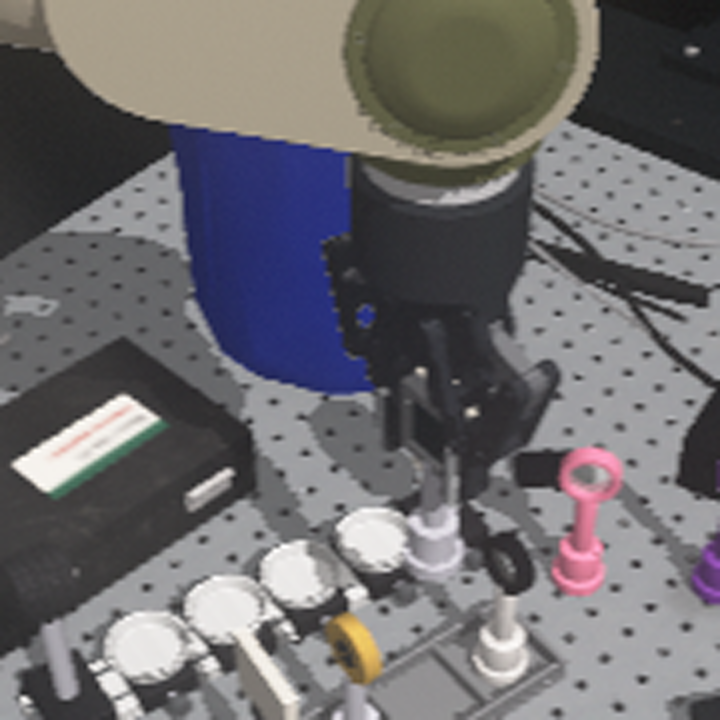

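View pics/w2.png

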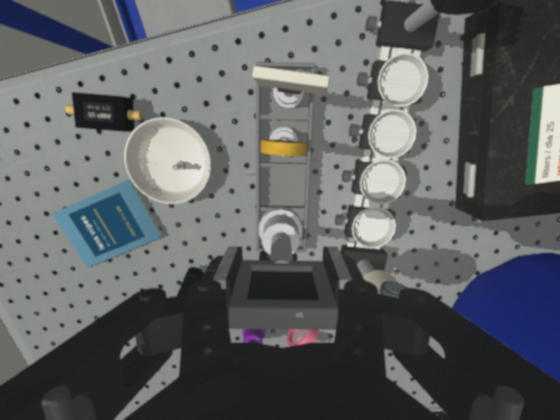

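Emit:
{"name": "move_arm", "arguments": {"series": [[0,0,0.03,-1,2.5,0,0],[0,0,0.06,-2,5.5,0,0],[0,0,0.1,-3.5,8.5,0,0],[0,0,0.1,-4,10,0,0],[0,0,0.1,-4,10,0,0]]}}

```text
time_s: 4.78
eef_pos: [576.9, -324.1, 193.2]
ee_rot: [0.002, 0.164, 0.986, -0.0]
force: [0.1, -0.6, 0.1]
grip_width: 0.49
```

```bash
python3 - <<'E'
from h import *
go(574,-326,110,70.9);go(574,-326,88,70.9)
c=capture("side");crop(c,180,80,360,260,4,"s5.png")
c=capture("wrist");cv2.imwrite("pics/w3.png",c["frame"][:,:,::-1])
for p in [(574,-326,25),(525.5,-309.3,25),(478.5,-293.3,25),(431,-276.5,25)]:print(proj(c,p).round(1))
E
```

```text
row [0.    0.004 0.004] [ 0.25 -0.28  8.32] at [ 576.9 -324.1  193.2] 4.7833 F [ 0.1 -0.6  0.1] gw 0.49
row [0.    0.004 0.004] [ 0.26 -0.28 10.52] at [ 576.9 -324.1  193.2] 4.7833 F [ 0.1 -0.6  0.1] gw 0.49
[280.1 189.4]
[279.9 140.3]
[279.6  88.3]
[279.9  30.1]
```

View pics/w3.png

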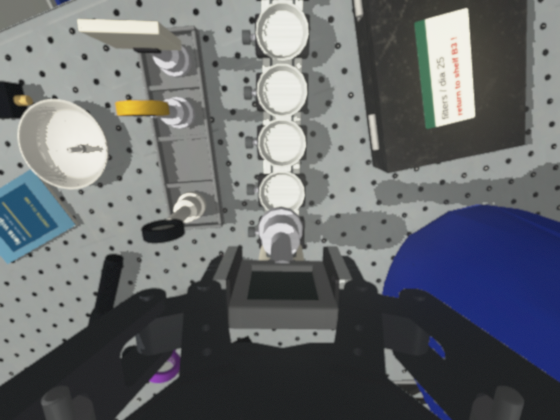

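View pics/s5.png

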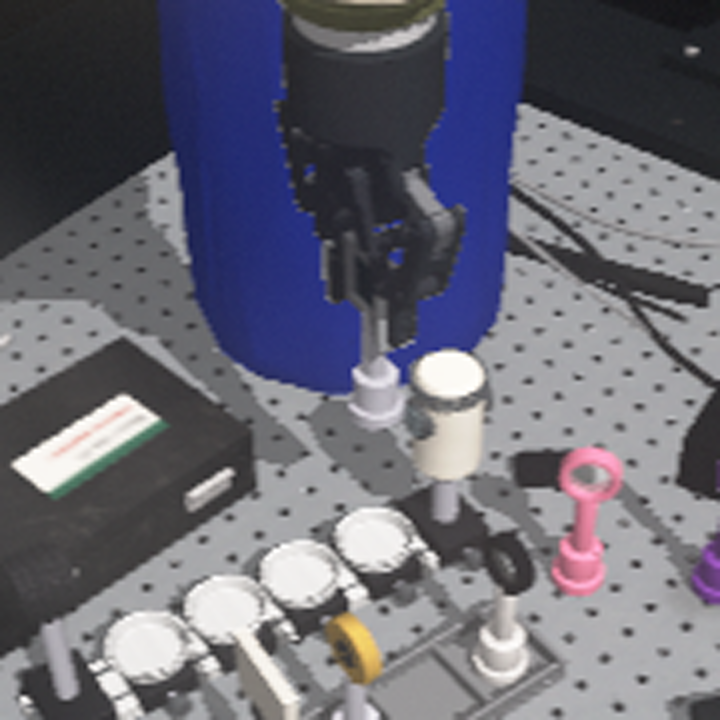

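Emit:
{"name": "move_arm", "arguments": {"series": [[0,0,0,0.2,-0.1,2,0],[0,0,0,0.2,-0.1,4,0],[0,0,0,0.2,-0.1,5.5,0],[0,0,0,0.2,-0.1,6.5,0],[0,0,0,0.2,-0.1,7,0]]}}

```text
time_s: 5.3
eef_pos: [572.1, -328.4, 121.6]
ee_rot: [0.001, 0.166, 0.986, -0.0]
force: [0.3, -0.7, -1.7]
grip_width: 0.488
```

```bash
python3 - <<'E'
from h import *
go(575,-324.3,88.3,70.9)
c=capture("side");crop(c,200,150,320,250,6,"s6.png")
c=capture("wrist");cv2.imwrite("pics/w4.png",c["frame"][:,:,::-1])
E
```

```text
row [-0.     0.002 -0.   ] [-0.13  0.49  3.33] at [ 572.1 -328.4  121.6] 5.3 F [ 0.3 -0.7 -1.7] gw 0.488
```

View pics/w4.png

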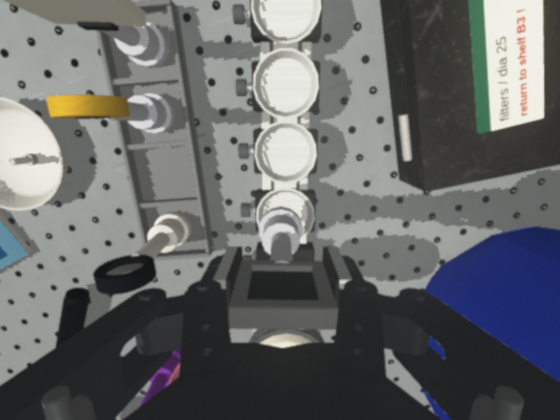

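View pics/s6.png

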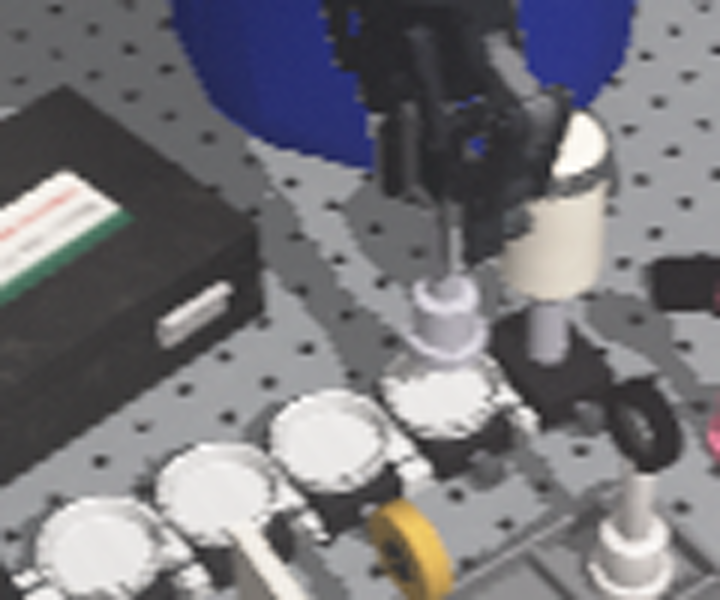

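Emit:
{"name": "move_arm", "arguments": {"series": [[0,0,0,-0.1,0.45,0,0],[0,0,0,-0.1,0.45,1,0],[0,0,0,-0.1,0.45,1.8,0],[0,0,0,-0.1,0.45,2.2,0],[0,0,0,-0.1,0.45,2.2,0]]}}

```text
time_s: 5.82
eef_pos: [574.7, -323.9, 99.2]
ee_rot: [0.0, 0.166, 0.986, -0.0]
force: [0.4, -0.4, -0.5]
grip_width: 0.488
```

```bash
python3 - <<'E'
from h import *
go(575,-324.3,88.3,70.9)
c=capture("side");crop(c,220,150,320,250,7,"s7.png")
c=capture("wrist");crop(c,180,140,380,290,4,"w5.png")
E
```

```text
row [-0.     0.001  0.   ] [-0.04 -0.02  1.09] at [ 574.7 -323.9   99.2] 5.8167 F [ 0.4 -0.4 -0.5] gw 0.488
```

View pics/w5.png

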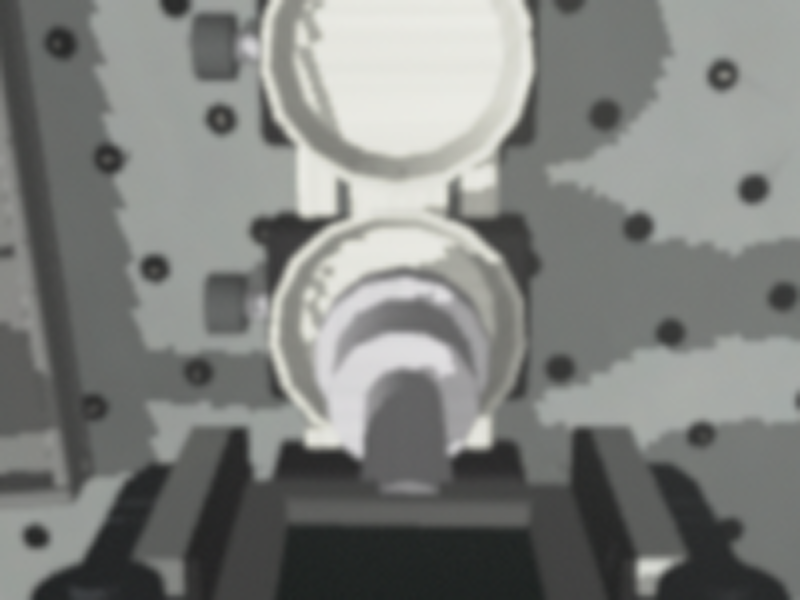

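View pics/s7.png

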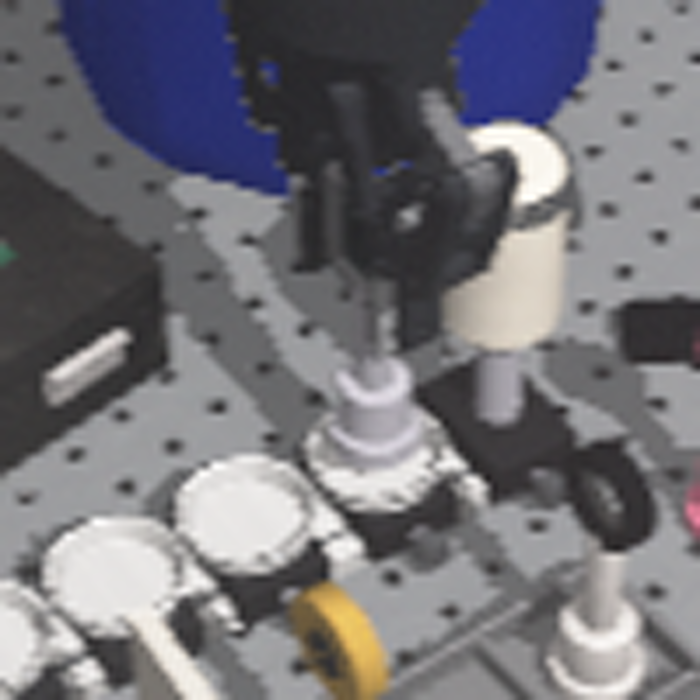

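Foot (crop u≈402) sits centred over the cup (u≈400). Lowering.

Emit:
{"name": "move_arm", "arguments": {"series": [[0,0,0,0,0,0.4,0],[0,0,0,0,0,0.8,0],[0,0,0,0,0,1.05,0],[0,0,0,0,0,1.15,0],[0,0,0,0,0,1.15,0]]}}

```text
time_s: 6.33
eef_pos: [575.1, -324.3, 88.8]
ee_rot: [0.001, 0.166, 0.986, -0.0]
force: [0.5, -0.1, -1.2]
grip_width: 0.484
```

```bash
python3 - <<'E'
from h import *
go(575,-324.3,88.3,70.9)
c=capture("side");crop(c,220,150,320,250,7,"s8.png")
E
```

```text
row [-0.001  0.002  0.   ] [0.01 0.   0.05] at [ 575.1 -324.3   88.8] 6.3333 F [ 0.5 -0.1 -1.2] gw 0.484
```

View pics/s8.png

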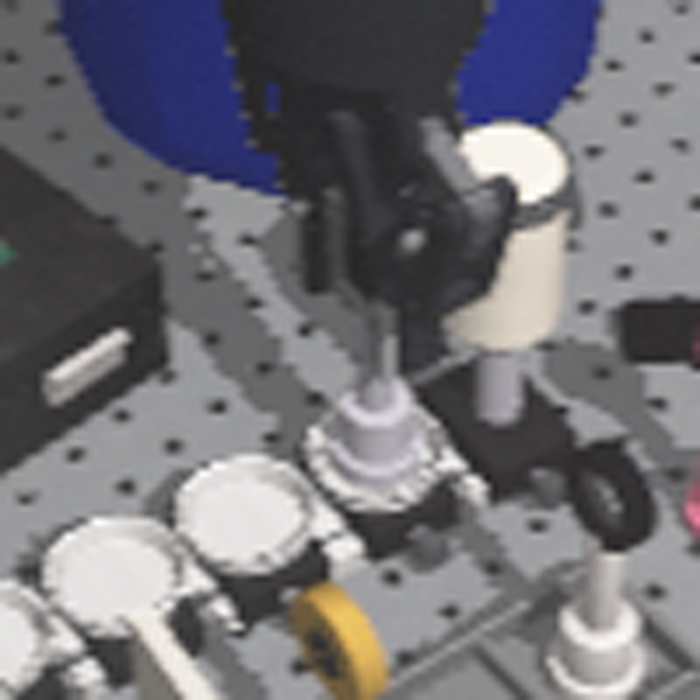

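Emit:
{"name": "move_arm", "arguments": {"series": [[0,0,0,0,0,0.08,0],[0,0,0,0,0,0.15,0],[0,0,0,0,0,0.15,0]]}}

```text
time_s: 6.63
eef_pos: [575.5, -324.6, 88.4]
ee_rot: [0.002, 0.166, 0.986, -0.001]
force: [-0.5, 0.6, 4.1]
grip_width: 0.484
```

Emit:
{"name": "move_arm", "arguments": {"series": [[0,0,0,0,0,0,0.52],[0,0,0,0,0,0,0.6],[0,0,0,0,0,0,0.75],[0,0,0,0,0,0,1],[0,0,0,0,0,0,1]]}}

```text
time_s: 7.05
eef_pos: [575.4, -324.6, 88.2]
ee_rot: [0.002, 0.166, 0.986, -0.001]
force: [0.4, 0.3, 0.8]
grip_width: 0.987
```

Emit:
{"name": "move_arm", "arguments": {"series": [[0,0,0,0,0,0,1],[0,0,0,0,0,-2,1],[0,0,0,0,0,-5,1],[0,0,0,0,0,-9,1],[0,0,0,0,0,-11,1]]}}

```text
time_s: 7.47
eef_pos: [575.8, -324.8, 202.9]
ee_rot: [0.004, 0.166, 0.986, -0.002]
force: [1.0, -0.2, 1.2]
grip_width: 1.005
```

```bash
python3 - <<'E'
from h import *
go(559.5,-430.5,195,78)
c=capture("side");crop(c,220,150,320,250,7,"s9.png")
c=capture("wrist");cv2.imwrite("pics/w6.png",c["frame"][:,:,::-1])
for p in [(575,-324.3,25),(575,-324.3,134)]:print(proj(c,p).round(1))
E
```

```text
row [-0.003  0.009 -0.123] [ -1.91 -10.52   0.84] at [ 575.8 -324.8  202.9] 7.4667 F [ 1.  -0.2  1.2] gw 1.005
[281.9 185.3]
[281.  215.2]
```

View pics/w6.png

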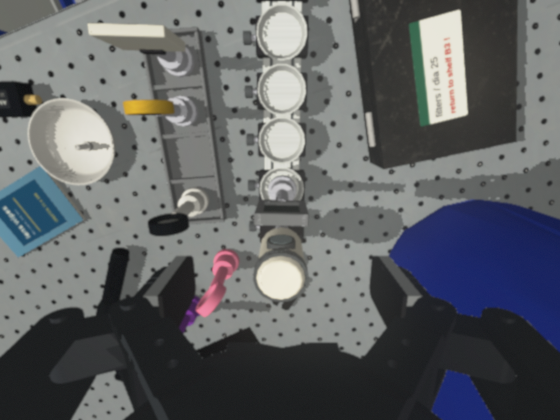

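View pics/s9.png

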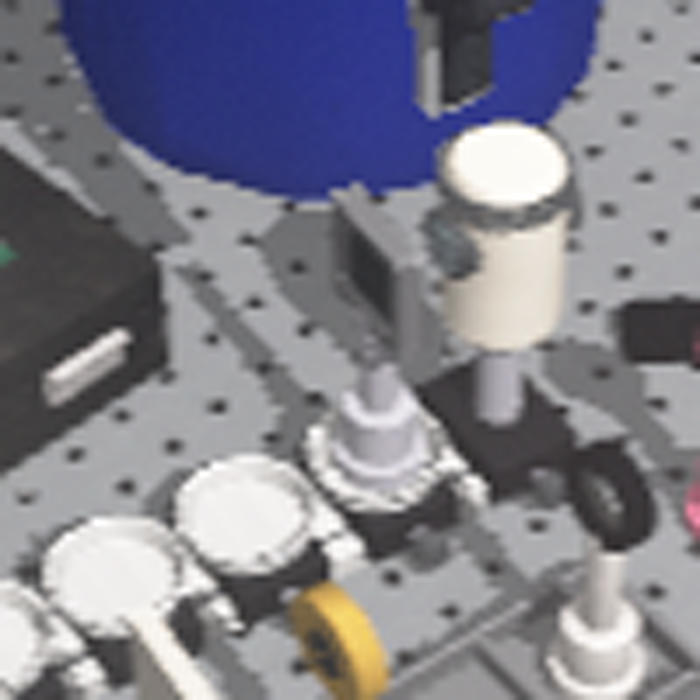

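Emit:
{"name": "move_arm", "arguments": {"series": [[0,0.009,-0.05,-0.8,-3.5,0.4,1],[0,0.009,-0.12,-1.6,-7.5,0.8,1],[0,0.009,-0.12,-1.9,-10,0.8,1],[0,0.009,-0.12,-1.9,-10.5,0.8,1],[0,0.009,-0.12,-1.9,-10.5,0.8,1]]}}

```text
time_s: 7.98
eef_pos: [558.9, -432.1, 193.8]
ee_rot: [-0.0, 0.108, 0.994, -0.002]
force: [-0.5, 0.4, -0.6]
grip_width: 1.0
```

Emit:
{"name": "move_arm", "arguments": {"series": [[0,0,0,0,0,0,1],[0,0,0,0,0,0,1]]}}

```text
time_s: 8.15
eef_pos: [559.1, -430.9, 193.2]
ee_rot: [-0.001, 0.107, 0.994, -0.001]
force: [0.2, 0.4, -0.2]
grip_width: 1.003
```

```bash
python3 - <<'E'
from h import *
go(559.5,-430,67,78)
c=capture("wrist");cv2.imwrite("pics/w7.png",c["frame"][:,:,::-1])
for p in [(559.5,-430,108),(559.5,-430,9),(462.5,-402.5,110),(414,-386,115)]:print(proj(c,p).round(1))
E
```

```text
row [-0.003 -0.001 -0.005] [-0.03  0.13 12.62] at [ 559.1 -430.9  193.2] 8.15 F [ 0.2  0.4 -0.2] gw 1.003
[281.6 213.8]
[282.  188.6]
[290.1  77.6]
[299.7  -9.6]
```

View pics/w7.png

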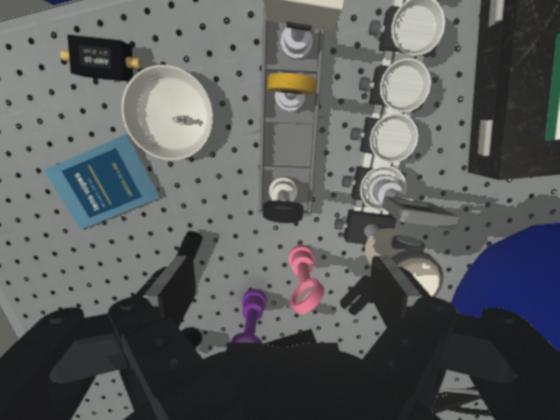

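Lens head at (282,211) against a prediction of (282,214). Descending.

Emit:
{"name": "move_arm", "arguments": {"series": [[0,0,0,0,0.1,3,1],[0,0,0,0,0.1,6.5,1],[0,0,0,0,0.1,10,1],[0,0,0,0,0.1,12.2,1],[0,0,0,0,0.1,12.5,1]]}}

```text
time_s: 8.62
eef_pos: [558.2, -427.5, 63.5]
ee_rot: [-0.004, 0.106, 0.994, 0.001]
force: [-0.5, -0.0, -1.3]
grip_width: 0.996
```

Emit:
{"name": "move_arm", "arguments": {"series": [[0,0,0,0,0,0,1],[0,0,0,0,0,0,0.7],[0,0,0,0,0,0,0.3],[0,0,0,0,0,0,0.2],[0,0,0,0,0,0,0]]}}

```text
time_s: 9.03
eef_pos: [558.7, -427.8, 65.0]
ee_rot: [-0.003, 0.106, 0.994, 0.001]
force: [0.2, 0.2, 0.5]
grip_width: 0.452
```

Emit:
{"name": "move_arm", "arguments": {"series": [[0,0,0,0,0,0,0],[0,0,0,0,0,0,0],[0,0,0,0,0,0,0],[0,0,0,0,0,0,0]]}}

```text
time_s: 9.37
eef_pos: [558.7, -427.9, 65.2]
ee_rot: [-0.003, 0.106, 0.994, 0.0]
force: [0.5, 0.7, 1.0]
grip_width: 0.389
```

```bash
python3 - <<'E'
from h import *
go(559.5,-430,67,78)
c=capture("side");crop(c,220,150,320,250,7,"s10.png")
E
```

```text
row [ 0.    -0.005 -0.004] [-0.12 -0.19 -0.18] at [ 558.7 -427.9   65.2] 9.3667 F [0.5 0.7 1. ] gw 0.389
```

View pics/s10.png

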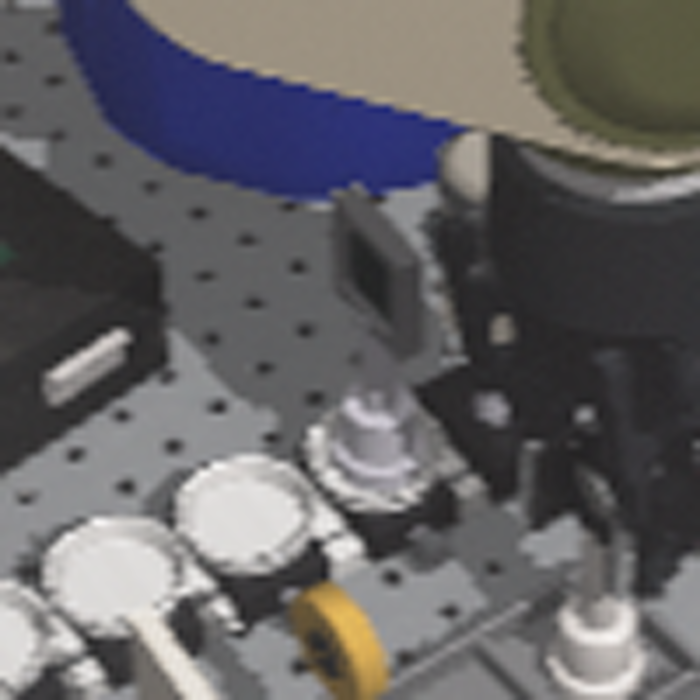

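Emit:
{"name": "move_arm", "arguments": {"series": [[0,0,0,0,0,-0.5,0],[0,0,0,0,0,-2,0],[0,0,0,0,0,-5,0],[0,0,0,0,0,-9,0],[0,0,0,0,0,-12.5,0]]}}

```text
time_s: 9.83
eef_pos: [559.2, -427.9, 192.4]
ee_rot: [-0.003, 0.106, 0.994, 0.0]
force: [1.1, -0.8, -0.1]
grip_width: 0.391
```

```bash
python3 - <<'E'
from h import *
go(526.5,-307.6,185,70.9)
c=capture("side");crop(c,220,100,340,220,6,"s11.png")
c=capture("wrist");crop(c,180,140,380,290,4,"w8.png")
E
```

```text
row [ 0.    -0.005  0.12 ] [ 5.73 11.07  0.77] at [ 559.2 -427.9  192.4] 9.8333 F [ 1.1 -0.8 -0.1] gw 0.391
```

View pics/w8.png

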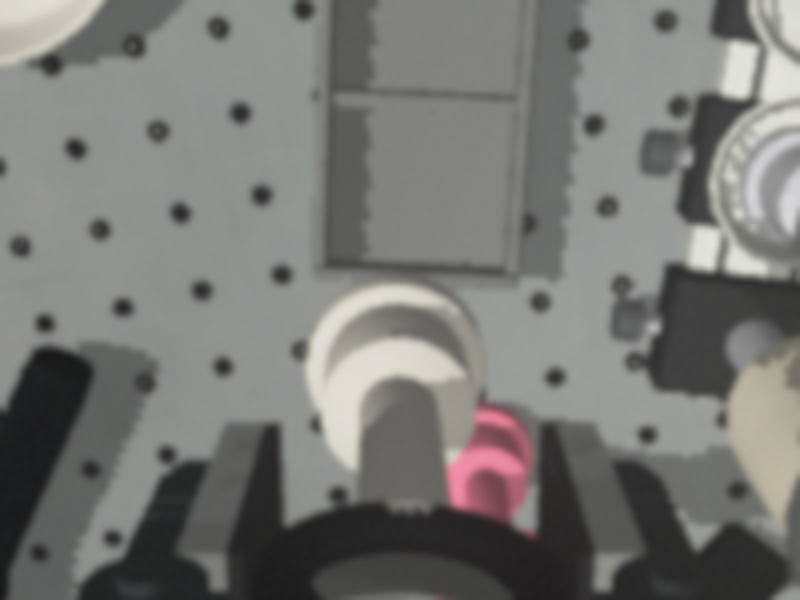

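View pics/s11.png

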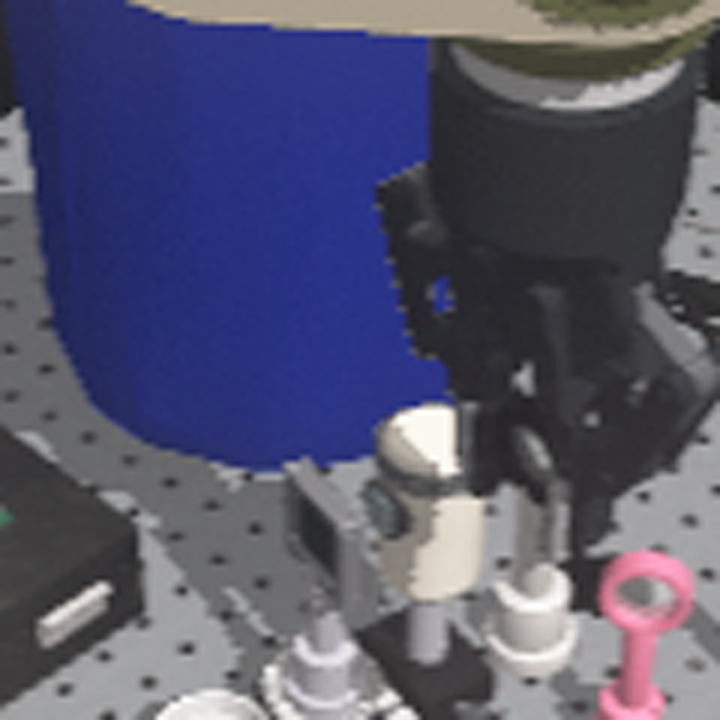

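Emit:
{"name": "move_arm", "arguments": {"series": [[0,0,0.03,3,0.5,0,0],[0,0,0.07,5.4,2.5,0,0],[0,0,0.12,5.7,6,0,0],[0,0,0.12,5.7,9,0,0],[0,0,0.12,5.7,11,0,0]]}}

```text
time_s: 10.35
eef_pos: [528.2, -307.4, 196.9]
ee_rot: [0.002, 0.166, 0.986, -0.003]
force: [0.4, -0.4, -0.7]
grip_width: 0.39
```

Emit:
{"name": "move_arm", "arguments": {"series": [[0,0,0,0,0,0,0],[0,0,0,0,0,0,0]]}}

```text
time_s: 10.52
eef_pos: [528.4, -306.5, 196.9]
ee_rot: [0.002, 0.165, 0.986, -0.003]
force: [-0.2, -1.1, -0.9]
grip_width: 0.394
```

```bash
python3 - <<'E'
from h import *
go(526.5,-307.6,102,70.9)
c=capture("wrist");crop(c,180,140,380,290,4,"w9.png")
print(proj(c,(526.5,-307.6,25)))
E
```

```text
row [-0.005  0.004  0.002] [ 0.18 -0.11  9.49] at [ 528.4 -306.5  196.9] 10.5167 F [-0.2 -1.1 -0.9] gw 0.394
[279.84441653 188.86703121]
```

View pics/w9.png

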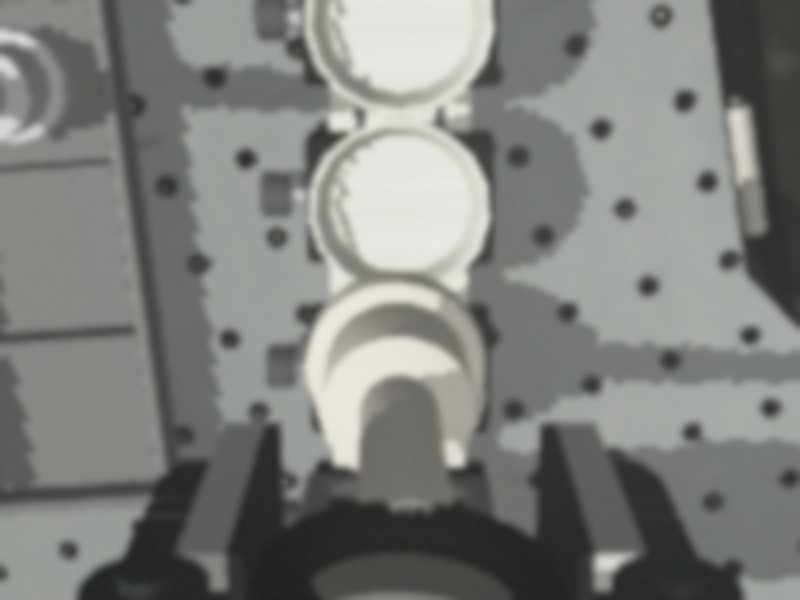

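Emit:
{"name": "move_arm", "arguments": {"series": [[0,0,0,0.15,-0.1,2.5,0],[0,0,0,0.15,-0.1,5.5,0],[0,0,0,0.15,-0.1,8,0],[0,0,0,0.15,-0.1,9.4,0],[0,0,0,0.15,-0.1,9.4,0]]}}

```text
time_s: 10.98
eef_pos: [524.9, -308.9, 98.9]
ee_rot: [-0.001, 0.166, 0.986, -0.001]
force: [-0.4, 0.1, -1.6]
grip_width: 0.389
```

```bash
python3 - <<'E'
from h import *
go(526.5,-307.6,86.2,70.9)
c=capture("wrist");crop(c,180,140,380,290,4,"w10.png")
c=capture("side");crop(c,200,150,300,250,7,"s12.png")
E
```

```text
row [-0.003 -0.001 -0.   ] [-0.11  0.18  1.27] at [ 524.9 -308.9   98.9] 10.9833 F [-0.4  0.1 -1.6] gw 0.389
```

View pics/w10.png

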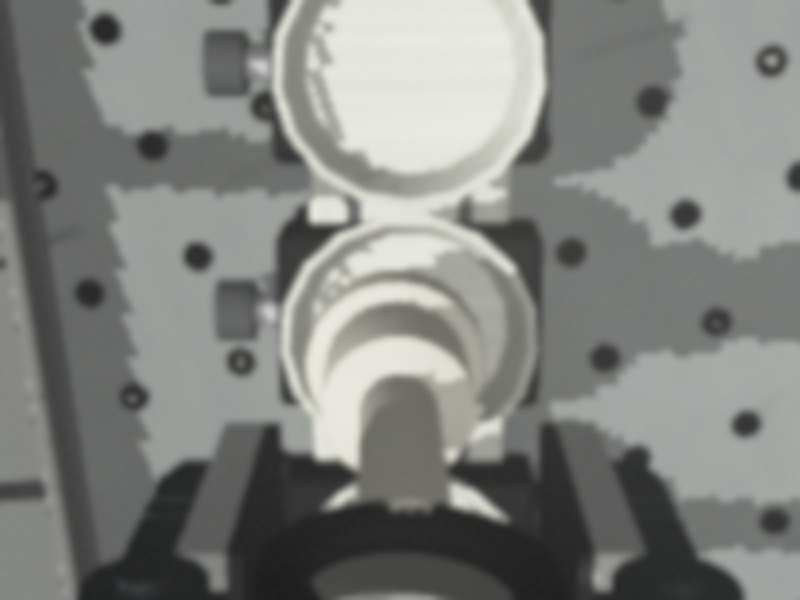

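View pics/s12.png

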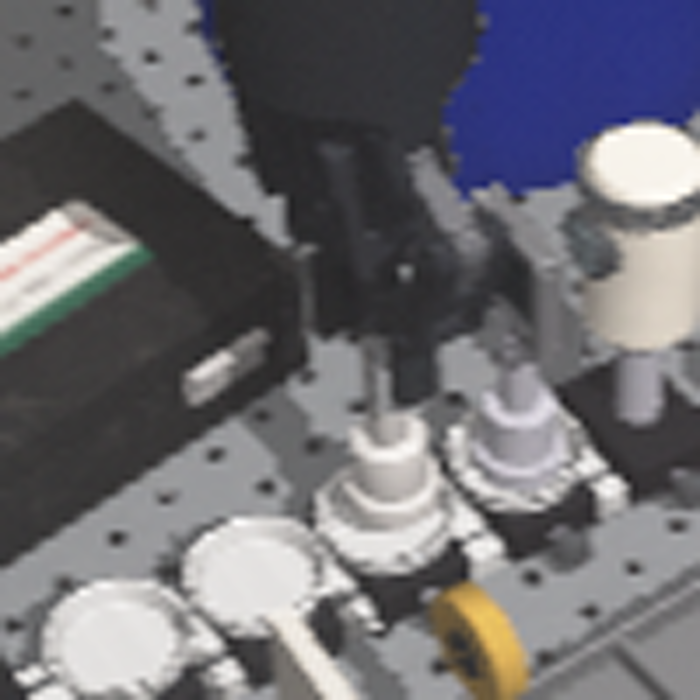

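Emit:
{"name": "move_arm", "arguments": {"series": [[0,0,0,-0.1,0.21,0,0],[0,0,0,-0.1,0.21,0.4,0],[0,0,0,-0.1,0.21,0.9,0],[0,0,0,-0.1,0.21,1.2,0],[0,0,0,-0.1,0.21,1.2,0]]}}

```text
time_s: 11.5
eef_pos: [527.9, -307.9, 90.2]
ee_rot: [0.001, 0.166, 0.986, -0.003]
force: [-0.4, -0.4, -1.4]
grip_width: 0.391
```

Emit:
{"name": "move_arm", "arguments": {"series": [[0,0,0,0,0,0.1,0],[0,0,0,0,0,0.1,0]]}}

```text
time_s: 11.67
eef_pos: [527.8, -307.9, 89.0]
ee_rot: [0.001, 0.166, 0.986, -0.003]
force: [-0.2, -0.3, -1.3]
grip_width: 0.389
```

```bash
python3 - <<'E'
from h import *
go(526.5,-307.6,86.2,70.9)
c=capture("wrist");crop(c,180,140,380,290,4,"w11.png")
c=capture("side");crop(c,200,150,300,250,7,"s13.png")
E
```

```text
row [-0.005  0.003  0.   ] [ 0.14 -0.02  0.28] at [ 527.8 -307.9   89. ] 11.6667 F [-0.2 -0.3 -1.3] gw 0.389
```

View pics/w11.png

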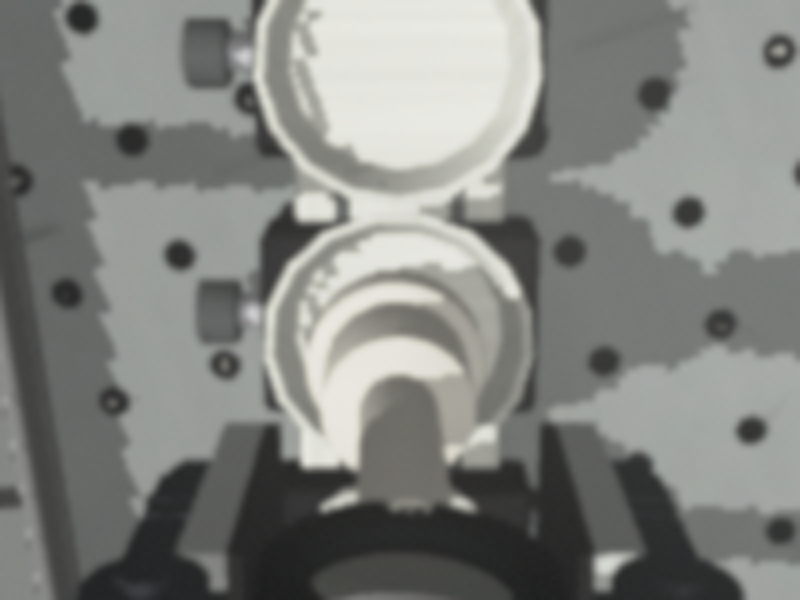

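View pics/s13.png

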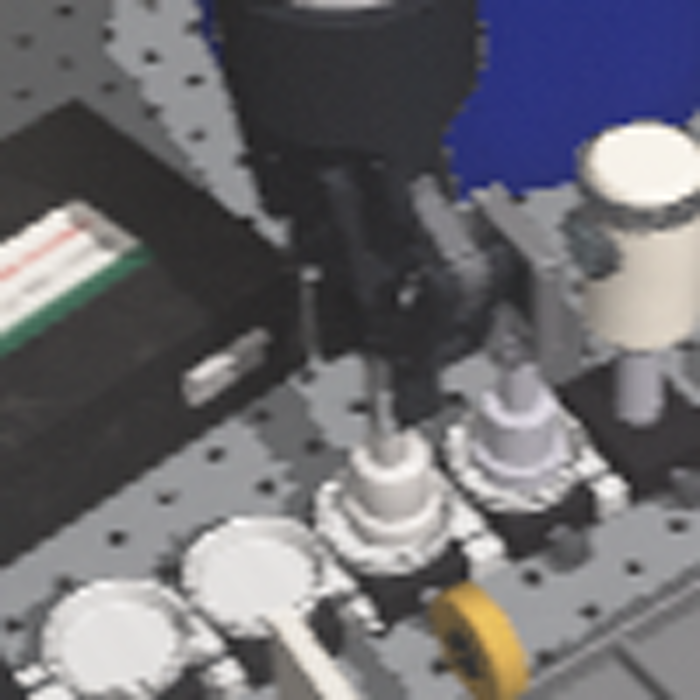

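Emit:
{"name": "move_arm", "arguments": {"series": [[0,0,0,0.1,0,0.15,0],[0,0,0,0.1,0,0.3,0],[0,0,0,0.1,0,0.3,0],[0,0,0,0.1,0,0.35,0]]}}

```text
time_s: 12.1
eef_pos: [527.2, -307.8, 86.1]
ee_rot: [0.002, 0.166, 0.986, -0.003]
force: [-0.7, 0.3, 4.3]
grip_width: 0.394
```

Contact at 86.1 mm, the expected seat height. Releasing.

Emit:
{"name": "move_arm", "arguments": {"series": [[0,0,0,0,0,0,0.42],[0,0,0,0,0,0,0.5],[0,0,0,0,0,0,0.7],[0,0,0,0,0,0,1],[0,0,0,0,0,0,1]]}}

```text
time_s: 12.52
eef_pos: [527.2, -307.8, 86.1]
ee_rot: [0.002, 0.166, 0.986, -0.003]
force: [0.3, 0.7, 0.9]
grip_width: 0.902
```

Emit:
{"name": "move_arm", "arguments": {"series": [[0,0,0,0,0,0,1],[0,0,0,0,0,-2,1],[0,0,0,0,0,-5,1],[0,0,0,0,0,-9,1],[0,0,0,0,0,-11,1]]}}

```text
time_s: 12.93
eef_pos: [527.6, -307.6, 200.5]
ee_rot: [0.004, 0.166, 0.986, -0.004]
force: [0.0, -0.8, 0.7]
grip_width: 0.998
```

```bash
python3 - <<'E'
from h import *
go(462.5,-402,193,77)
c=capture("side");crop(c,200,150,300,250,7,"s14.png")
E
```

```text
row [-0.008  0.009 -0.106] [  3.08 -11.04   0.81] at [ 527.6 -307.6  200.5] 12.9333 F [ 0.  -0.8  0.7] gw 0.998
```

View pics/s14.png

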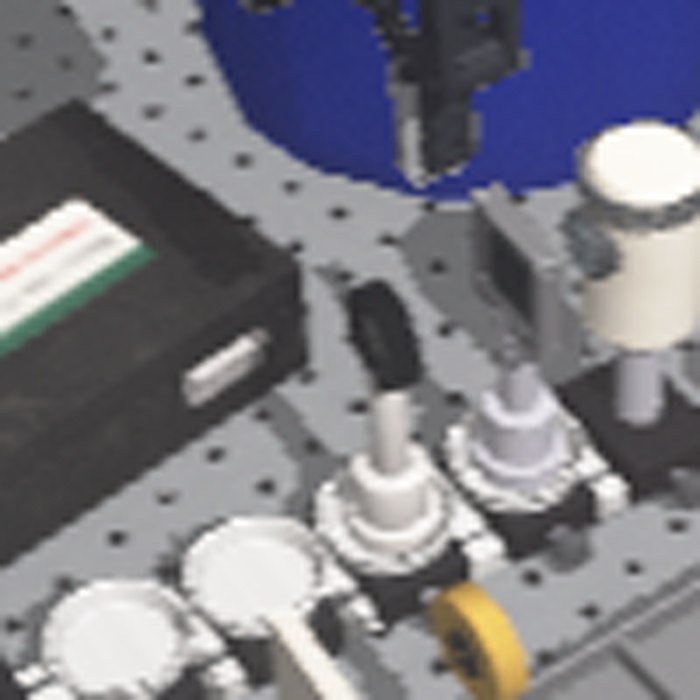

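Lens stands upright in cup 2 from the lamp (crop 385,510). Next the pinhole.

Emit:
{"name": "move_arm", "arguments": {"series": [[-0.008,0.009,-0.05,1,-3.5,0.4,1],[-0.008,0.009,-0.106,2,-7.5,0.8,1],[-0.008,0.009,-0.106,3,-10.5,0.8,1],[-0.008,0.009,-0.106,3.1,-11,0.8,1],[-0.008,0.009,-0.106,3.1,-11,0.8,1]]}}

```text
time_s: 13.4
eef_pos: [462.2, -403.6, 195.6]
ee_rot: [0.002, 0.115, 0.993, -0.001]
force: [1.0, 0.3, -0.1]
grip_width: 0.998
```

Emit:
{"name": "move_arm", "arguments": {"series": [[0,0,0,0,0,0,1],[0,0,0,0,0,0,1]]}}

```text
time_s: 13.57
eef_pos: [462.7, -402.7, 195.4]
ee_rot: [0.002, 0.114, 0.993, -0.001]
force: [0.5, 0.4, 0.6]
grip_width: 0.999
```

```bash
python3 - <<'E'
from h import *
go(462.5,-402,67,77)
c=capture("wrist");crop(c,180,140,380,290,4,"w12.png")
for p in [(462.5,-402,109),(462.5,-402,9)]:print((proj(c,p)-[180,140])*4)
E
```

```text
row [-0.001  0.003 -0.002] [ 0.09  0.08 12.84] at [ 462.7 -402.7  195.4] 13.5667 F [0.5 0.4 0.6] gw 0.999
[404.07359975 288.841067  ]
[406.02916503 188.12069906]
```

View pics/w12.png

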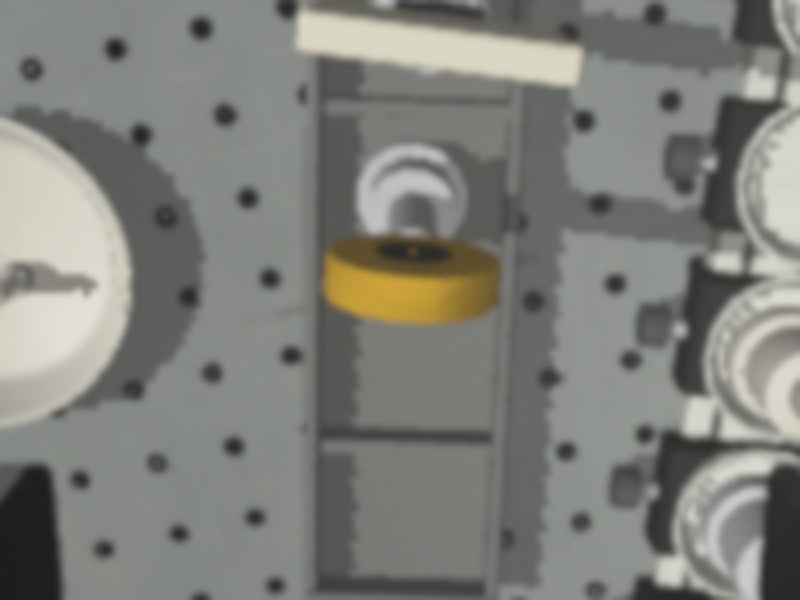

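Emit:
{"name": "move_arm", "arguments": {"series": [[0,0,0,0.05,0.2,3,1],[0,0,0,0.05,0.2,6.5,1],[0,0,0,0.05,0.2,10,1],[0,0,0,0.05,0.2,12.2,1],[0,0,0,0.05,0.2,12.6,1]]}}

```text
time_s: 14.03
eef_pos: [462.6, -398.2, 65.3]
ee_rot: [-0.001, 0.113, 0.994, 0.002]
force: [-0.8, 0.9, -0.2]
grip_width: 1.005
```

Emit:
{"name": "move_arm", "arguments": {"series": [[0,0,0,0,0,0,1],[0,0,0,0,0,0,0.7],[0,0,0,0,0,0,0.3],[0,0,0,0,0,0,0.2],[0,0,0,0,0,0,0]]}}

```text
time_s: 14.45
eef_pos: [463.0, -398.6, 66.6]
ee_rot: [-0.0, 0.113, 0.994, 0.001]
force: [-0.2, -0.1, 0.4]
grip_width: 0.454
```

Emit:
{"name": "move_arm", "arguments": {"series": [[0,0,0,0,0,0,0],[0,0,0,0,0,0,0],[0,0,0,0,0,0,0],[0,0,0,0,0,0,0]]}}

```text
time_s: 14.78
eef_pos: [463.1, -398.7, 66.9]
ee_rot: [0.0, 0.113, 0.994, 0.001]
force: [0.2, -0.2, 1.2]
grip_width: 0.424
```

Emit:
{"name": "move_arm", "arguments": {"series": [[0,0,0,0,0,-0.5,0],[0,0,0,0,0,-2,0],[0,0,0,0,0,-5,0],[0,0,0,0,0,-9,0],[0,0,0,0,0,-12.5,0]]}}

```text
time_s: 15.2
eef_pos: [462.9, -398.7, 193.9]
ee_rot: [0.0, 0.113, 0.994, 0.001]
force: [0.5, -0.3, -0.6]
grip_width: 0.423
```

```bash
python3 - <<'E'
from h import *
go(479.5,-291.6,185,70.9)
c=capture("side");crop(c,200,100,320,220,6,"s15.png")
c=capture("wrist");crop(c,180,140,380,290,4,"w13.png")
E
```

```text
row [ 0.002 -0.     0.106] [ 0.79 10.81  0.91] at [ 462.9 -398.7  193.9] 15.2 F [ 0.5 -0.3 -0.6] gw 0.423
```

View pics/w13.png

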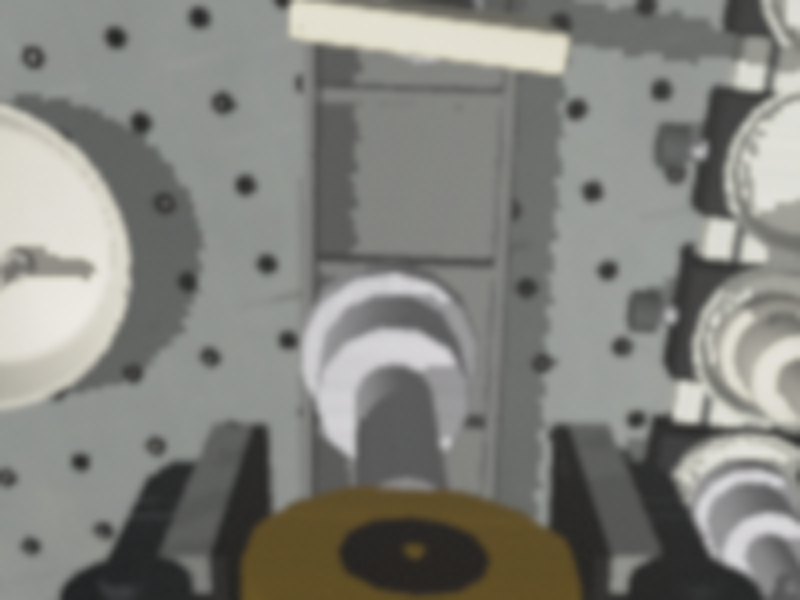

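View pics/s15.png

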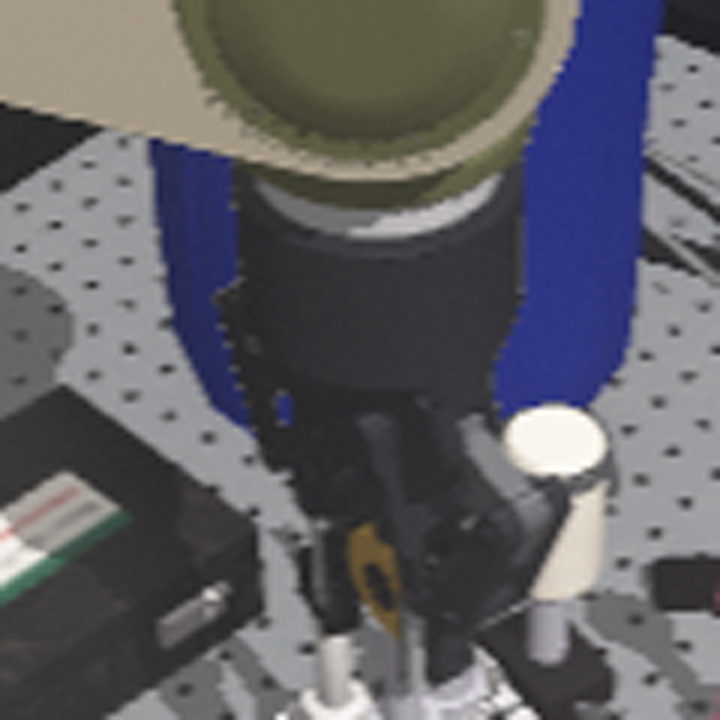

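The pinhole rolled about 3.5° in the pads: foot at crop u≈388, head at 414. I compensate with a small tilt about tool x.

Emit:
{"name": "move_arm", "arguments": {"series": [[-0.02,0,0.03,0.2,2.5,0,0],[-0.04,0,0.06,0.5,5.5,0,0],[-0.055,0,0.106,0.8,8.5,0,0],[-0.055,0,0.106,0.8,10.5,0,0],[-0.055,0,0.106,0.8,10.8,0,0]]}}

```text
time_s: 15.72
eef_pos: [481.4, -290.5, 197.6]
ee_rot: [0.007, 0.165, 0.986, 0.025]
force: [0.2, -0.4, -1.6]
grip_width: 0.427
```

Emit:
{"name": "move_arm", "arguments": {"series": [[0,0,0,0,0,0,0],[0,0,0,0,0,0,0]]}}

```text
time_s: 15.88
eef_pos: [481.3, -290.5, 197.4]
ee_rot: [0.007, 0.164, 0.986, 0.025]
force: [-0.1, -0.1, -1.5]
grip_width: 0.426
```

```bash
python3 - <<'E'
from h import *
go(479.5,-291.6,102,70.9)
c=capture("wrist");crop(c,180,140,380,290,4,"w14.png")
print((proj(c,(479.5,-291.6,25))-[180,140])*4)
s=capture("side");crop(s,180,80,300,230,5,"s16.png")
E
```

```text
row [0.052 0.005 0.003] [ 0.18 -0.65  9.51] at [ 481.3 -290.5  197.4] 15.8833 F [-0.1 -0.1 -1.5] gw 0.426
[363.70267736 195.45073863]
```

View pics/w14.png

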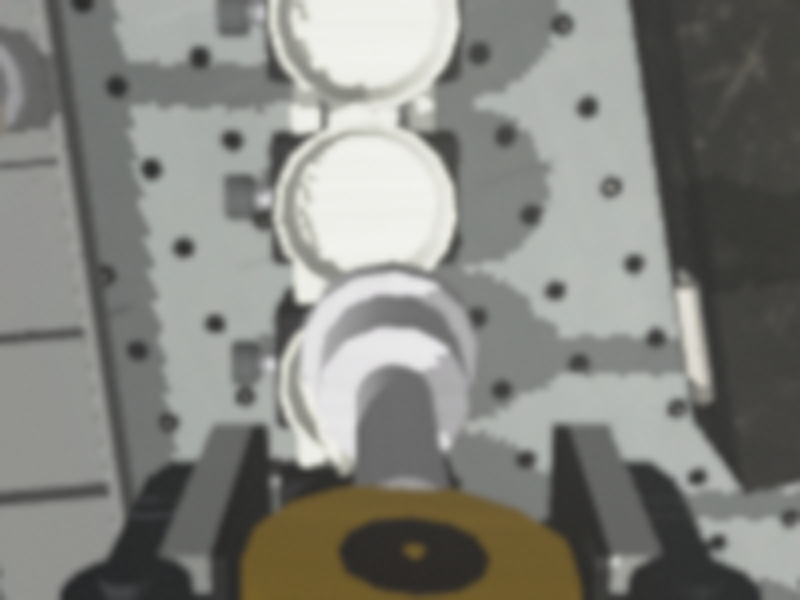

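View pics/s16.png

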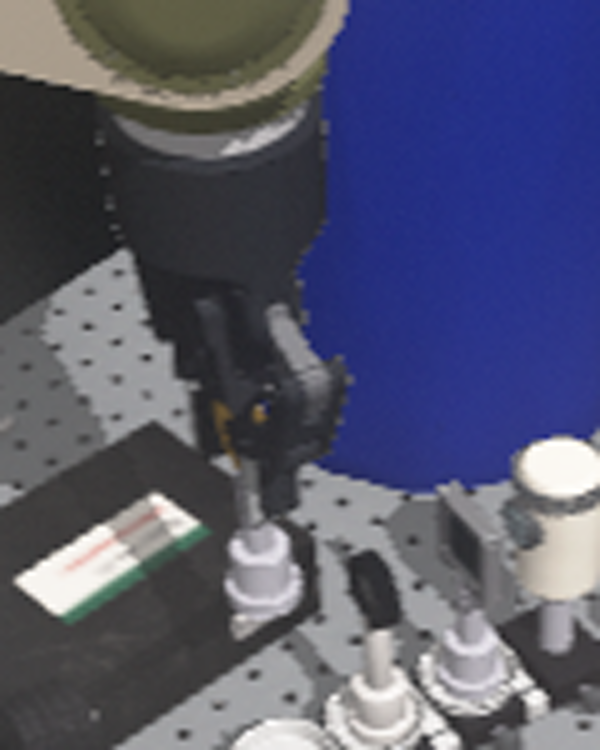

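```bash
python3 - <<'E'
from h import *
c=capture("wrist");st=ctrl.sense()
def pt(u,v,d):
    u=(u+.5)/4-.5+180;v=(v+.5)/4-.5+140
    p=d*(np.linalg.inv(c["mtx"])@[u,v,1.]);return c["R"].T@(p-c["t"])
F=pt(389,335,217);print("foot",F.round(1),"tcp",st["eef_pos"].round(1))
hz=st["eef_pos"][2]+25
P=ray(c,(414+.5)/4-.5+180,(551+.5)/4-.5+140,hz);print("insert",P.round(1))
a=np.radians(70.9);n=np.array([np.cos(a),np.sin(a)])
print("along n: foot-target",(F[:2]-[479.5,-291.6])@n,"head-target",(P[:2]-[479.5,-291.6])@n, "along rail(toward robot)",(F[:2]-[479.5,-291.6])@[-.945,.327],(P[:2]-[479.5,-291.6])@[-.945,.327])
E
```

```text
foot [ 482.9 -290.7  132.9] tcp [ 481.1 -291.3  197.3]
insert [ 477.7 -289.1  222.3]
along n: foot-target 2.0151596321355765 head-target 1.7610550128271738 along rail(toward robot) -2.9490536428569323 2.470956589742235
```

Emit:
{"name": "move_arm", "arguments": {"series": [[0,0,0,0.2,-0.27,2.5,0],[0,0,0,0.2,-0.45,5.5,0],[0,0,0,0.2,-0.58,8,0],[0,0,0,0.2,-0.65,9.2,0],[0,0,0,0.2,-0.65,9.2,0]]}}

```text
time_s: 16.45
eef_pos: [477.8, -292.2, 102.1]
ee_rot: [0.004, 0.166, 0.986, 0.027]
force: [0.1, 0.0, -1.6]
grip_width: 0.428
```

Emit:
{"name": "move_arm", "arguments": {"series": [[0,0,0,0,0,0,0],[0,0,0,0,0,0,0]]}}

```text
time_s: 16.62
eef_pos: [477.8, -292.9, 102.7]
ee_rot: [0.005, 0.166, 0.986, 0.026]
force: [-0.2, -0.9, -0.8]
grip_width: 0.427
```

```bash
python3 - <<'E'
from h import *
go(479.5,-291.6,87.9,70.9)
c=capture("wrist");crop(c,180,140,380,290,4,"w15.png")
s=capture("side");crop(s,180,150,280,250,7,"s17.png")
E
```

```text
row [0.053 0.001 0.   ] [-0.11  0.1   1.49] at [ 477.8 -292.9  102.7] 16.6167 F [-0.2 -0.9 -0.8] gw 0.427
```

View pics/w15.png

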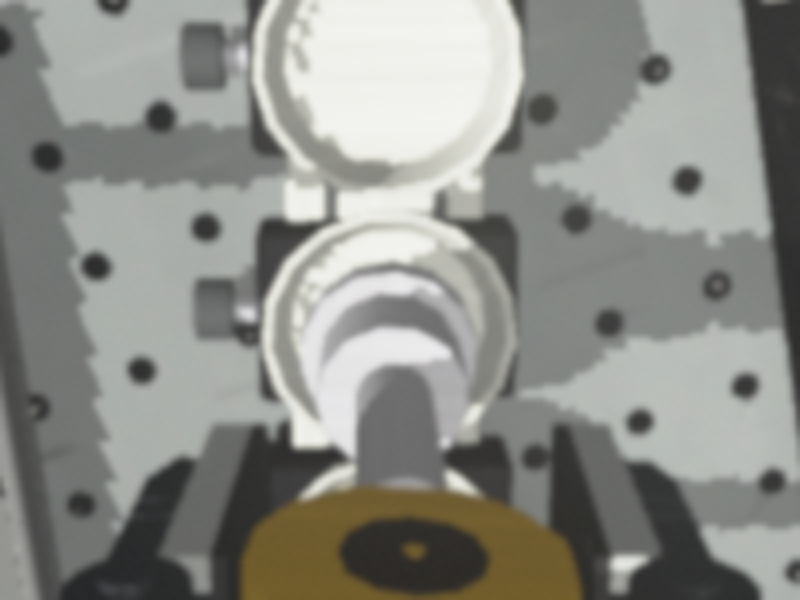

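View pics/s17.png

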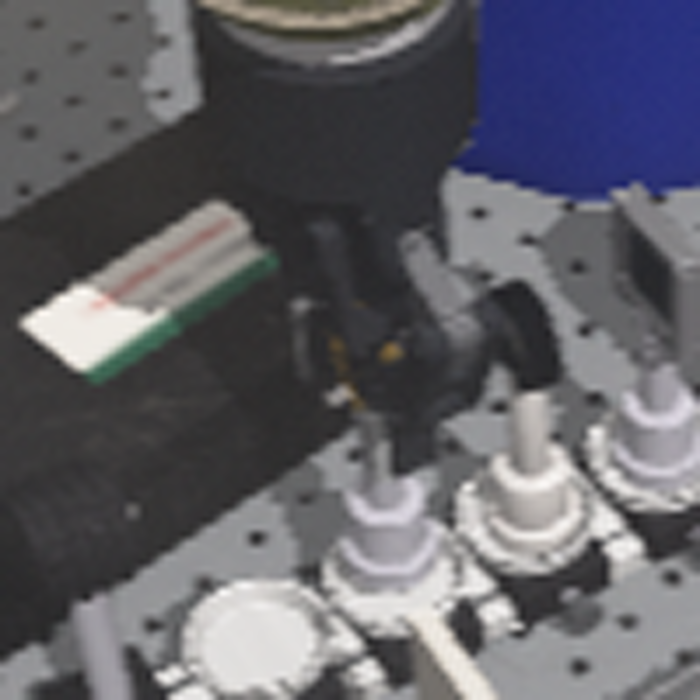

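Emit:
{"name": "move_arm", "arguments": {"series": [[0,0,0,-0.1,0.05,0.4,0],[0,0,0,-0.1,0.03,0.8,0],[0,0,0,-0.1,0.02,1.15,0],[0,0,0,-0.1,0.02,1.35,0],[0,0,0,-0.1,0.02,1.4,0]]}}

```text
time_s: 17.13
eef_pos: [479.2, -292.0, 88.6]
ee_rot: [0.005, 0.166, 0.986, 0.026]
force: [-0.1, -0.3, -1.6]
grip_width: 0.422
```

Emit:
{"name": "move_arm", "arguments": {"series": [[0,0,0,0,0,0.1,0],[0,0,0,0,0,0.1,0]]}}

```text
time_s: 17.3
eef_pos: [479.3, -292.0, 87.6]
ee_rot: [0.005, 0.166, 0.986, 0.026]
force: [0.6, -0.5, -1.3]
grip_width: 0.428
```

```bash
python3 - <<'E'
from h import *
go(479.5,-291.6,87.9,70.9)
c=capture("wrist");crop(c,180,140,380,290,4,"w16.png")
s=capture("side");crop(s,180,150,280,250,7,"s18.png")
E
```

```text
row [0.053 0.001 0.001] [-0.01  0.04 -0.03] at [ 479.3 -292.    87.6] 17.3 F [ 0.6 -0.5 -1.3] gw 0.428
```

View pics/w16.png

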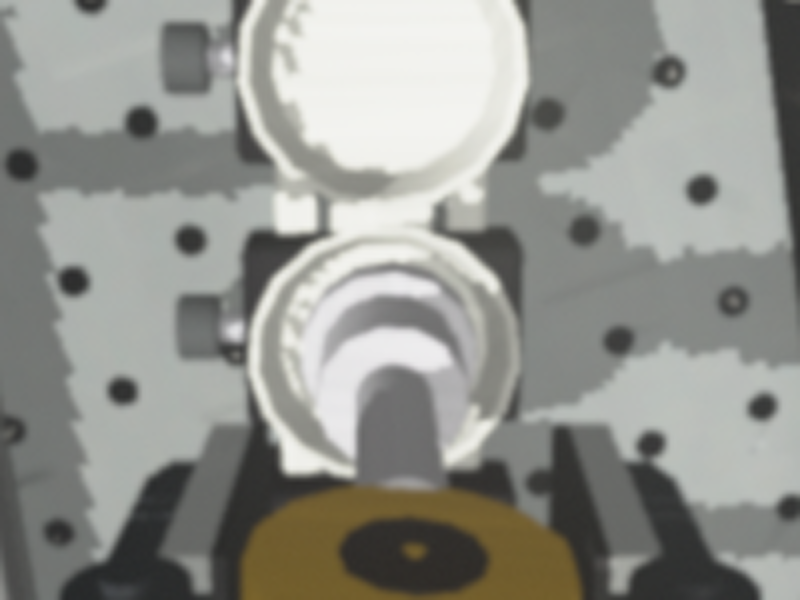

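View pics/s18.png

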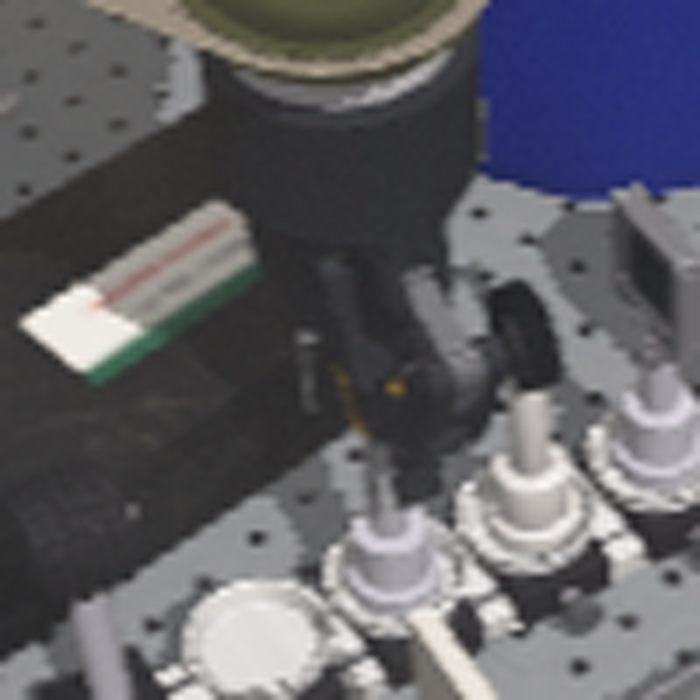

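Foot is centred in the cup, but there is no contact force yet. Lowering in small steps.

Emit:
{"name": "move_arm", "arguments": {"series": [[0,0,0,0,0,0.1,0],[0,0,0,0,0,0.15,0],[0,0,0,0,0,0.15,0]]}}

```text
time_s: 17.65
eef_pos: [479.9, -292.3, 87.4]
ee_rot: [0.006, 0.166, 0.986, 0.026]
force: [0.2, 1.4, 7.2]
grip_width: 0.43
```

Contact. Releasing.

Emit:
{"name": "move_arm", "arguments": {"series": [[0,0,0,0,0,-0.03,0.45],[0,0,0,0,0,-0.03,0.52],[0,0,0,0,0,-0.03,0.7],[0,0,0,0,0,-0.03,1],[0,0,0,0,0,-0.03,1]]}}

```text
time_s: 18.07
eef_pos: [479.8, -292.2, 87.6]
ee_rot: [0.006, 0.166, 0.986, 0.026]
force: [0.4, 1.1, 0.9]
grip_width: 0.919
```

Emit:
{"name": "move_arm", "arguments": {"series": [[0,0,0,0,0,0,1],[0,0,0,0,0.1,-2,1],[0,0,0,0,0.25,-5,1],[0.03,0,0,0,0.45,-9,1],[0.053,0,0,0,0.55,-11,1]]}}

```text
time_s: 18.48
eef_pos: [480.0, -293.2, 201.8]
ee_rot: [0.003, 0.166, 0.986, -0.002]
force: [-0.5, -0.7, 0.9]
grip_width: 1.003
```

```bash
python3 - <<'E'
from h import *
go(414.3,-385,198,70.7)
c=capture("wrist");cv2.imwrite("pics/w17.png",c["frame"][:,:,::-1])
s=capture("side");crop(s,180,150,280,250,7,"s19.png")
E
```

```text
row [-0.004  0.007  0.003] [  3.21 -10.82   0.4 ] at [ 480.  -293.2  201.8] 18.4833 F [-0.5 -0.7  0.9] gw 1.003
```

View pics/w17.png

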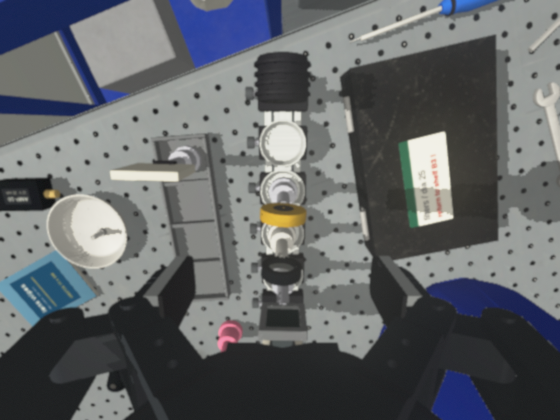

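View pics/s19.png

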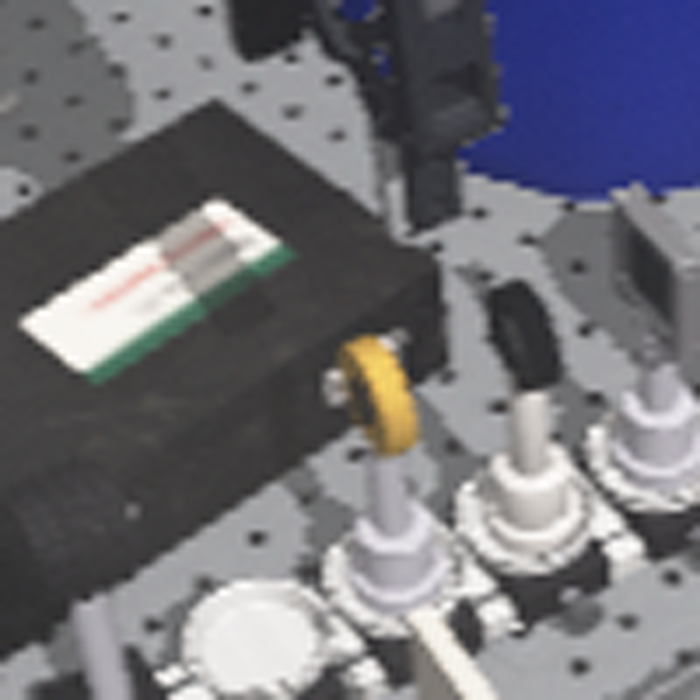

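Three placed and upright, all on u≈282. Now the screen.

Emit:
{"name": "move_arm", "arguments": {"series": [[-0.004,0.007,0,1,-3.5,0.2,1],[-0.004,0.007,0,2,-7.5,0.4,1],[-0.004,0.007,0,3,-10.5,0.4,1],[-0.004,0.007,0,3.2,-10.8,0.4,1],[-0.004,0.007,0,3.2,-10.8,0.4,1]]}}

```text
time_s: 19.0
eef_pos: [413.9, -385.6, 196.5]
ee_rot: [0.001, 0.167, 0.986, 0.001]
force: [0.1, 0.3, 0.3]
grip_width: 1.003
```

Emit:
{"name": "move_arm", "arguments": {"series": [[0,0,0,0,0,0,1],[0,0,0,0,0,0,1]]}}

```text
time_s: 19.17
eef_pos: [414.3, -384.7, 195.8]
ee_rot: [0.0, 0.166, 0.986, 0.001]
force: [-0.7, -0.1, -1.0]
grip_width: 0.997
```

```bash
python3 - <<'E'
from h import *
go(414.3,-385,67,70.7)
c=capture("wrist");crop(c,180,140,380,290,4,"w18.png")
for p in [(414.3,-385,115),(414.3,-385,9)]:print((proj(c,p)-[180,140])*4)
E
```

```text
row [0.003 0.    0.003] [-1.000e-02 -6.000e-02  1.288e+01] at [ 414.3 -384.7  195.8] 19.1667 F [-0.7 -0.1 -1. ] gw 0.997
[397.2701146  301.94504848]
[399.87531419 192.62051026]
```

View pics/w18.png

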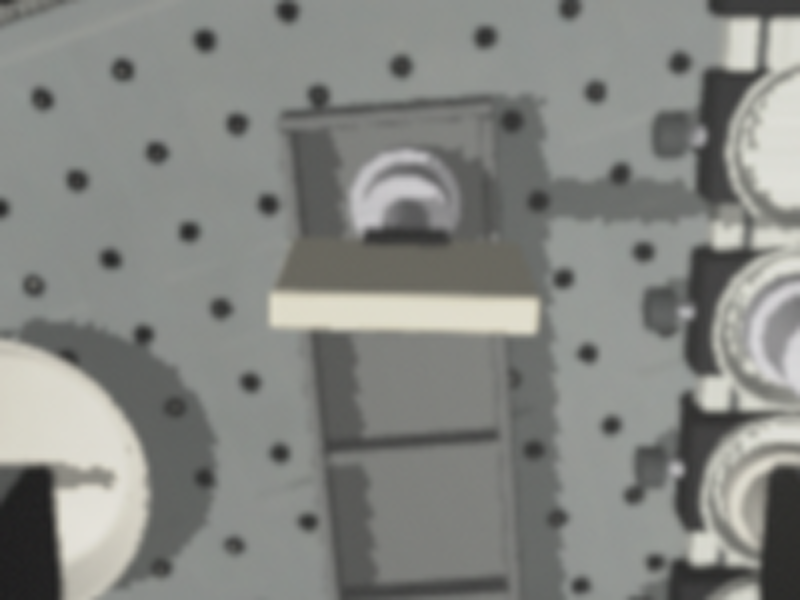

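Emit:
{"name": "move_arm", "arguments": {"series": [[0,0,0,-0.12,0.05,3,1],[0,0,0,-0.12,0.05,6.5,1],[0,0,0,-0.12,0.05,10,1],[0,0,0,-0.12,0.05,12.2,1],[0,0,0,-0.12,0.05,12.6,1]]}}

```text
time_s: 19.63
eef_pos: [415.2, -381.7, 66.0]
ee_rot: [-0.002, 0.165, 0.986, 0.004]
force: [0.1, 0.6, -0.4]
grip_width: 1.002
```

Emit:
{"name": "move_arm", "arguments": {"series": [[0,0,0,0,0,0,1],[0,0,0,0,0,0,0.8],[0,0,0,0,0,0,0.5],[0,0,0,0,0,0,0.4],[0,0,0,0,0,0,0.2]]}}

```text
time_s: 20.05
eef_pos: [415.9, -382.7, 67.9]
ee_rot: [-0.001, 0.165, 0.986, 0.002]
force: [0.3, -0.6, 7.2]
grip_width: 0.627
```

Emit:
{"name": "move_arm", "arguments": {"series": [[0,0,0,0,0,0,0],[0,0,0,0,0,0,0],[0,0,0,0,0,0,0]]}}

```text
time_s: 20.3
eef_pos: [415.9, -382.6, 68.0]
ee_rot: [-0.001, 0.165, 0.986, 0.002]
force: [-0.5, 0.2, 0.2]
grip_width: 0.633
```

Emit:
{"name": "move_arm", "arguments": {"series": [[0,0,0,0,0,-0.5,0],[0,0,0,0,0,-2,0],[0,0,0,0,0,-5,0],[0,0,0,0,0,-9,0],[0,0,0,0,0,-12.5,0]]}}

```text
time_s: 20.72
eef_pos: [415.8, -382.9, 195.1]
ee_rot: [-0.001, 0.165, 0.986, 0.003]
force: [0.8, -1.7, -1.7]
grip_width: 0.625
```

```bash
python3 - <<'E'
from h import *
go(432,-274.8,195,70.9)
c=capture("wrist");crop(c,180,140,380,290,4,"w19.png")
E
```

```text
row [ 0.005 -0.003  0.001] [ 2.   10.75  0.07] at [ 415.8 -382.9  195.1] 20.7167 F [ 0.8 -1.7 -1.7] gw 0.625
```

View pics/w19.png

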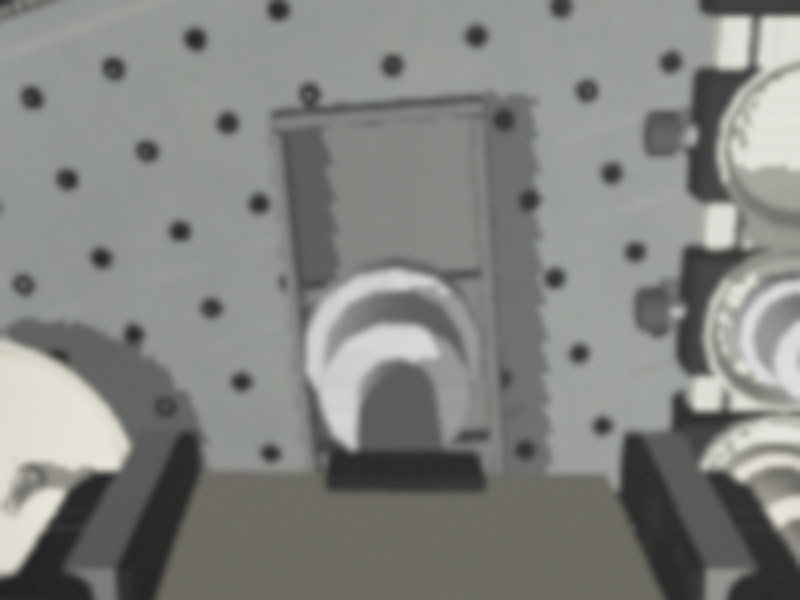

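Emit:
{"name": "move_arm", "arguments": {"series": [[0,0,0,1,2.5,0,0],[0,0,0,2,6,0,0],[0,0,0,2,9,0,0],[0,0,0,2,10.6,0,0],[0,0,0,2,10.7,0,0]]}}

```text
time_s: 21.18
eef_pos: [434.0, -274.8, 202.5]
ee_rot: [0.003, 0.164, 0.986, -0.001]
force: [-0.4, -0.7, -0.8]
grip_width: 0.631
```

Emit:
{"name": "move_arm", "arguments": {"series": [[0,0,0,0,0,0,0],[0,0,0,0,0,0,0]]}}

```text
time_s: 21.35
eef_pos: [434.0, -275.1, 202.5]
ee_rot: [0.003, 0.164, 0.986, -0.001]
force: [0.1, -0.7, -0.6]
grip_width: 0.628
```

```bash
python3 - <<'E'
from h import *
go(432,-274.8,105,70.9)
c=capture("wrist");crop(c,180,140,380,290,4,"w20.png")
print((proj(c,(432,-274.8,25))-[180,140])*4)
E
```

```text
row [-0.002  0.007  0.004] [ 0.27 -0.02  9.75] at [ 434.  -275.1  202.5] 21.35 F [ 0.1 -0.7 -0.6] gw 0.628
[402.25701444 187.47759779]
```

View pics/w20.png

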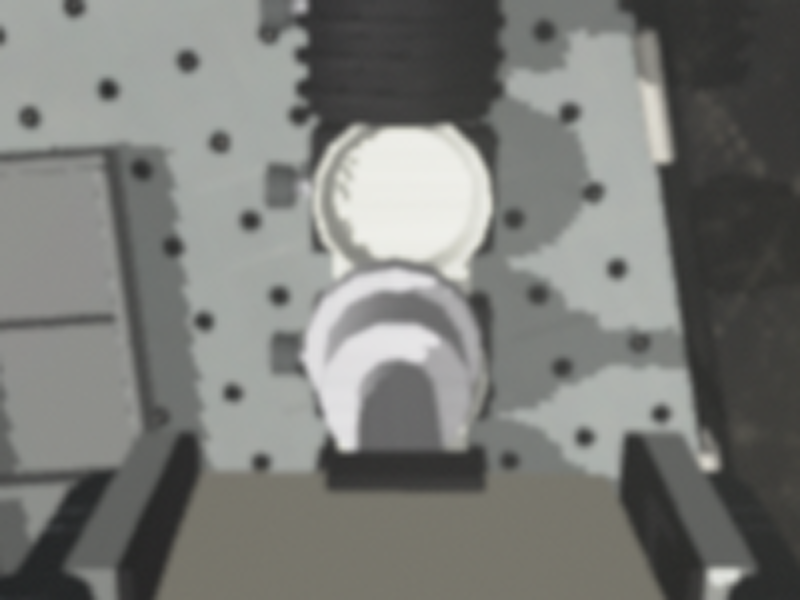

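Emit:
{"name": "move_arm", "arguments": {"series": [[0,0,0,0.25,0.1,2.5,0],[0,0,0,0.25,0.1,5.5,0],[0,0,0,0.25,0.1,8,0],[0,0,0,0.25,0.1,9.5,0],[0,0,0,0.25,0.1,9.5,0]]}}

```text
time_s: 21.82
eef_pos: [430.8, -273.9, 104.3]
ee_rot: [0.001, 0.165, 0.986, 0.0]
force: [-0.3, -0.3, -1.7]
grip_width: 0.628
```

Emit:
{"name": "move_arm", "arguments": {"series": [[0,0,0,0,0,0,0],[0,0,0,0,0,0,0]]}}

```text
time_s: 21.98
eef_pos: [430.8, -274.7, 104.8]
ee_rot: [0.001, 0.165, 0.986, 0.0]
force: [0.7, -0.8, -0.6]
grip_width: 0.628
```

```bash
python3 - <<'E'
from h import *
go(432,-274.8,89,70.9)
c=capture("wrist");crop(c,180,140,380,290,4,"w21.png")
s=capture("side");crop(s,170,170,270,270,7,"s21.png")
E
```

```text
row [0.    0.002 0.001] [-0.11  0.03  1.58] at [ 430.8 -274.7  104.8] 21.9833 F [ 0.7 -0.8 -0.6] gw 0.628
```

View pics/w21.png

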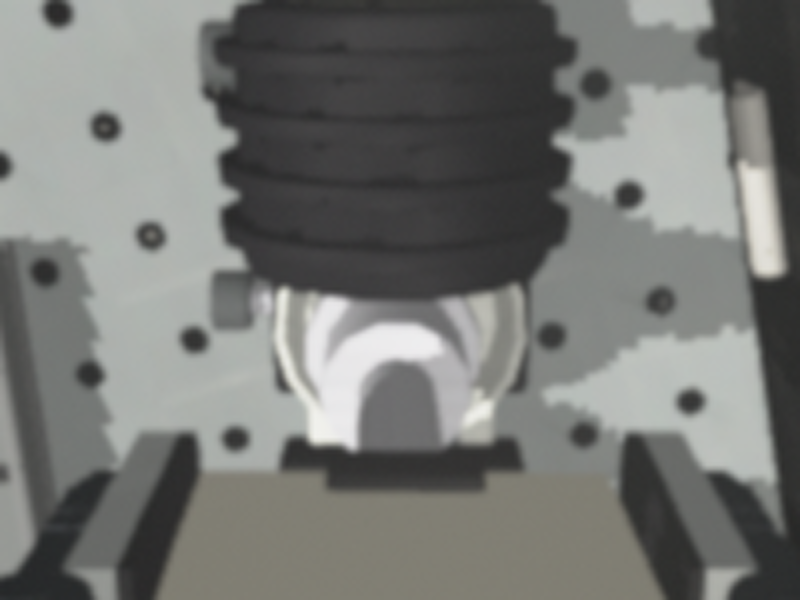

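View pics/s21.png

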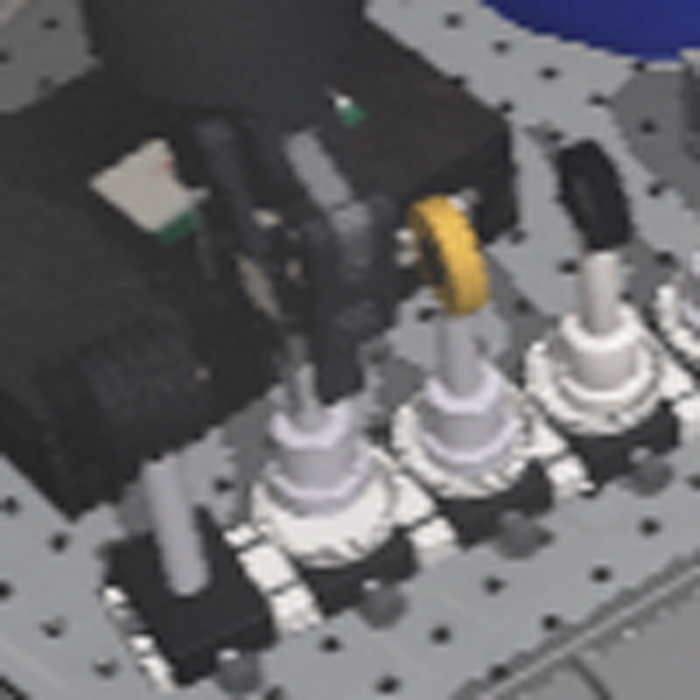

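Emit:
{"name": "move_arm", "arguments": {"series": [[0,0,0,-0.1,0.08,0.3,0],[0,0,0,-0.1,0.08,0.8,0],[0,0,0,-0.1,0.08,1.2,0],[0,0,0,-0.1,0.08,1.5,0],[0,0,0,-0.1,0.08,1.6,0]]}}

```text
time_s: 22.5
eef_pos: [432.4, -274.1, 89.0]
ee_rot: [0.002, 0.165, 0.986, -0.0]
force: [-0.4, 0.8, 5.6]
grip_width: 0.628
```

Emit:
{"name": "move_arm", "arguments": {"series": [[0,0,0,0,0,0.05,0],[0,0,0,0,0,0.1,0]]}}

```text
time_s: 22.67
eef_pos: [433.0, -274.4, 88.8]
ee_rot: [0.002, 0.165, 0.986, -0.0]
force: [-0.5, 2.7, 11.0]
grip_width: 0.631
```

```bash
python3 - <<'E'
from h import *
go(432,-274.8,89,70.9)
s=capture("side");crop(s,170,170,270,270,7,"s22.png")
E
```

```text
row [-0.     0.005  0.001] [ 0.08 -0.07 -0.02] at [ 433.  -274.4   88.8] 22.6667 F [-0.5  2.7 11. ] gw 0.631
```

View pics/s22.png

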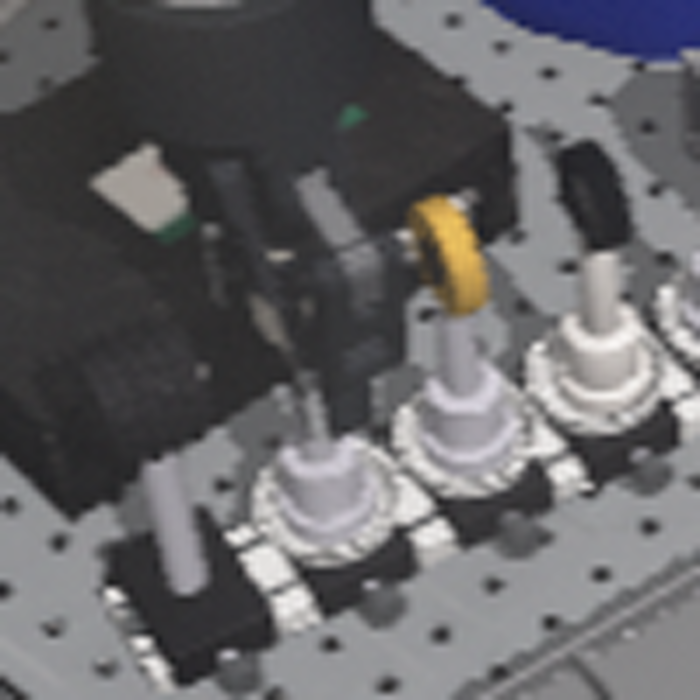

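Seated, with contact at the expected 88.8 mm. Releasing and retracting.

Emit:
{"name": "move_arm", "arguments": {"series": [[0,0,0,0,0,-0.05,0.66],[0,0,0,0,0,-0.05,0.72],[0,0,0,0,0,-0.05,0.85],[0,0,0,0,0,-0.05,1],[0,0,0,0,0,-0.05,1]]}}

```text
time_s: 23.13
eef_pos: [432.9, -274.4, 89.3]
ee_rot: [0.002, 0.165, 0.986, -0.0]
force: [0.1, 0.3, -0.2]
grip_width: 0.999
```

Emit:
{"name": "move_arm", "arguments": {"series": [[0,0,0,0,0,0,1],[0,0,0,0,0,-2,1],[0,0,0,0,0,-5,1],[0,0,0,0,0,-9,1],[0,0,0,0,0,-13,1]]}}

```text
time_s: 23.55
eef_pos: [431.9, -273.7, 220.5]
ee_rot: [0.002, 0.165, 0.986, 0.0]
force: [-0.2, -1.0, -0.6]
grip_width: 0.998
```

Emit:
{"name": "move_arm", "arguments": {"series": [[0,0,0,3,3,-4,1],[0,0,0,3,7,-4,1],[0,0,0,3,11,-4,1],[0,0,0,3,15,-4,1],[0,0,0,3,18,-4,1]]}}

```text
time_s: 23.97
eef_pos: [462.2, -91.5, 261.1]
ee_rot: [0.002, 0.165, 0.986, 0.0]
force: [0.6, -0.5, 1.1]
grip_width: 0.997
```

```bash
python3 - <<'E'
from h import *
print(ctrl.sense()["eef_pos"])
s=capture("side");crop(s,170,150,310,270,5,"s23.png")
c=capture("top");crop(c,185,130,285,300,4,"t23.png".replace("t23","t23"))
E
```

```text
[462.21330194 -91.52394695 261.09006236]
```

View pics/s23.png

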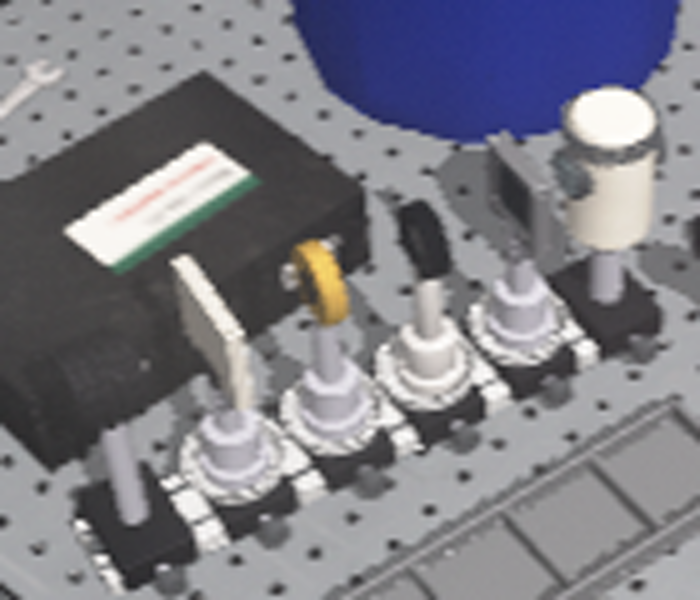

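View pics/t23.png

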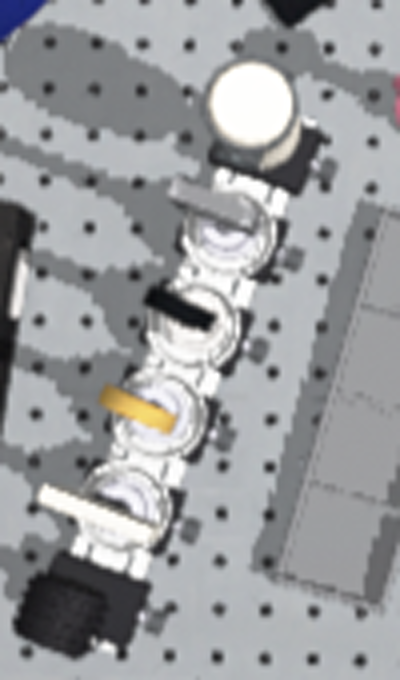

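```bash
python3 - <<'E'
from h import *
c=capture("top");f=lambda p:((p[0]+.5)/4-.5+185,(p[1]+.5)/4-.5+130)
for n,a,b,z,t in [("filter",(172,188),(253,220),134,(575,-324.3)),("lens",(150,298),(212,322),129,(526.5,-307.6)),("pin",(102,395),(173,420),130,(479.5,-291.6)),("screen",(42,493),(157,533),136,(432,-274.8))]:
    A=ray(c,*f(a),z);B=ray(c,*f(b),z);d=A-B;print(n,((A+B)/2)[:2].round(1)-t,np.degrees(np.arctan2(d[1],d[0])).round(1),"want 70.9")
job.finish_job()
E
```

```text
filter [-0.8 -2.2] 69.7 want 70.9
lens [-1.3 -5.4] 70.2 want 70.9
pin [ 0.2 -3. ] 72.1 want 70.9
screen [-0.7 -4.9] 72.4 want 70.9
the job is handed in; nothing more can be done
```

All four optics are on the rail in the order the task asks for, and the job is handed in at about 24 s of the 96 s allowed. Counted from the lamp at the far end, they are filter, lens, pinhole and screen. No verdict was reported.

- **Seating:** Each optic was lowered until it touched, at the height expected for a foot down on the cup floor, with small readings (4 to 11 N). The last side and top views show all four upright in their cups, with the gripper clear.
- **Squareness:** The top view puts each flat face within about 1.5° of square across the rail.
- **Check that disagreed:** The top view puts the head centres 2 to 5.5 mm off the cup middles across the rail, the lens worst at about 5.5 mm. All are offset towards the tray and within the 8 mm limit. It comes from rough edge picking at head height. The wrist and side views showed the feet centred, so I did not correct for it.
- **Pinhole tilt:** The pinhole rolled about 3.5° in the grip. I offset this by tilting the tool before setting it down, and it stood upright after release.

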